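# Hang the drying hanger level on its pin

## Task

The freshly lacquered barrel and cap must dry standing plumb: pick up the aluminium drying hanger they stand in by its grip tab and hang it on the stand's cross pin, through the one of its five holes that makes it hang level, resting home in the groove of the pin. The pin is only lightly clamped and stands a little higher or lower, or turned, each time: feel for it, never press hard on it, and let the weight down gently before you let go. Do not touch the wet barrel or cap, do not tip them, and leave the other things on the bench where they are.

Things in the scene. Friction and masses are not known exactly. Their poses are not given: they have to be found in the camera images.
- hanger_mid (a point): Middle of the cast aluminium drying hanger, an inverted T 160 mm tall, 215 g unloaded, standing loose on its foot; point 80 mm above its underside. z up, y along its width, x through its thickness; both faces are alike. Foot 26 (x) by 130 (y) by 5 mm; on it at y = -52 and +52 mm two round open sockets 26 mm across, 19 inside, tops 30 mm up. Unloaded, its centre of mass lies at y = 0
- hole_1 (a point): Centre of the hanger's hole at y = -30 mm, 112 mm above its underside; axes as hanger_mid. Five alike round holes of 9 mm diameter run right through along x, in a level row at y = -30, -15, 0, +15, +30 mm, in a head plate 84 mm wide and 8 mm thick, 100 to 124 mm above the underside; below the head a web 56 mm wide, 5 mm thick, runs down to the foot
- hole_2 (a point): Centre of the hanger's hole at y = -15 mm, 112 mm above its underside; axes as hanger_mid
- hole_3 (a point): Centre of the hanger's hole at y = +0 mm, 112 mm above its underside; axes as hanger_mid
- hole_4 (a point): Centre of the hanger's hole at y = +15 mm, 112 mm above its underside; axes as hanger_mid
- hole_5 (a point): Centre of the hanger's hole at y = +30 mm, 112 mm above its underside; axes as hanger_mid
- hanger_tab (a point): Centre of the hanger's grip tab, 142 mm above its underside, straight above its middle: a flat plate 44 mm wide (y), 8 mm thick (x), from 124 to 160 mm above the underside; the place to grip, across its thickness; axes as hanger_mid
- barrel_mid (a point): Middle of the pen barrel on its solid bronze arbor, standing loose in one of the hanger's two sockets (either one): black hard rubber with a chrome band, 17 mm thick at its foot and 16 mm above, 110 mm tall, this point half-way up; 120 g. Freshly lacquered, not to be touched
- cap_mid (a point): Middle of the pen cap on its bakelite plug, standing loose in the other socket: black hard rubber with a chrome clip, 18 mm thick, 75 mm tall, this point half-way up; 20 g. Freshly lacquered, not to be touched
- stand: Drying stand, fixed; origin on the bench under the middle of its round iron foot (110 mm across, 14 mm high at the rim), z up. A brass tube 16 mm thick rises from the foot; a telescopic rod clamped in it has on top a brass head (16 mm square, 12 mm high; nothing is higher, the pin's axis is at its mid height), from which the level cross pin points about along the stand's own -x
- under_pin (a point): Point of the stand 36 mm along its -x from the rod's axis, 150 mm above the bench, below the pin's groove. Not reported: the pin's axis is 160 to 200 mm above the bench, and the rod is turned in its tube up to 0.06 rad either way. Pin, out from the rod's axis: collar 12 mm across to 13 mm; steel 7 mm thick with a flat end at 64 mm; in it, from 30 to 42 mm, a groove 4 mm thick for the hanger
- holder: Bystander, fixed: cast brass holder, foot 70 mm square, with an upright barrel locked in its bayonet socket, 117 mm tall; origin under its middle
- nib_tray: Bystander, fixed: oxblood bakelite nib tray 75 x 150 x 16 mm, origin under its middle
- punch_mid (a point): Bystander, loose: bronze knock-out punch lying along its own x, 110 mm long, 14 mm thick; its middle
- pick_mid (a point): Bystander, loose: steel dental pick lying along its own x, 155 mm long, 8 mm thick; its middle
- block: Bystander, loose: round steel knock-out block 64 mm across, 30 mm high; origin under its middle
- lens: Bystander, loose: glass reading lens in a brass ring on a stand, foot 90 mm across, 170 mm tall; origin under its middle
- jar: Bystander, loose: small amber glass jar 48 mm across, 58 mm high; origin under its middle

How it is judged:
By the outcome, as a careful person would: the job done as asked, in the order asked, and still so for the second after the job is handed in, with the robot touching nothing.
It also fails if it takes over 72 s, if anything falls off the work surface, if the arm or the gripper's body presses on something with over 40 N, if the wrist force passes 120 N, or if a joint passes its speed limit or range.

## Robot

A 6-joint arm with a two-finger parallel gripper is mounted at the origin on the work surface. World frame = base frame: x ahead of the robot, y to its left, z up, the work surface at z = 0. Lengths are in m, angles in rad, forces in N, time in s.
With the tool pointing down it reaches from about 0.3 to 0.775 m from the base axis. Payload 14.6 kg.
Tool frame: the origin (TCP) lies at the very end of the fingers, on their centre line; the grasp point (between the pads) lies 19 mm behind it; y points along the fingers, z is the direction in which the jaws open and shut, and the axes are right-handed (so a half turn about y gives the same grasp; the last joint's range is limited). The gripper opens to 94 mm and grips with 3 to 60 N. Pads are 16 mm wide; open, the fingers measure 119 mm over their backs; the gripper's body (75 mm by 177 mm) begins 78 mm behind the grasp point.
Start: joints at [-1.232, 0.3, 1.521, -0, 1.321, -0.067], TCP at [0.217, -0.505, 0.205] pointing down, gripper open.
Joint ranges: [-3.03, 3.03], [-0.79, 2.21], [0.23, 2.52], [-1.04, 4.18], [0, 3.07], [-2.55, 2.55]. Speed limits (rad/s): [2.22, 2.22, 2.57, 3.14, 3.14, 3.14].

## Interface

Orientations are given as [roll, pitch, yaw] about the fixed x, y, z axes, in that order (R = Rz(yaw) Ry(pitch) Rx(roll)).
In Python, from station import get_obs, camera, job gives the robot as it stands.
- The arm moves only by the tool step_arm, never from a script. Its argument "targets" is a list of rows, each a list of 6 numbers: the shift along the tool's x, y, z in mm, then the turn, a rotation vector about the tool's x, y, z in degrees. In form: [[dx, dy, dz, rx, ry, rz], ...]. A call has 1 to 12 rows; each row shifts and turns the commanded pose from where the row before left it, along the tool's axes as they then stand; what a row does not reach is not made up. A row lasts 1/8 s, in which the tool goes at most 62.5 mm and 10.7 degrees, less where a joint would pass 70% of its speed; a pose out of reach is approached as far as the arm can. A call is refused whole if a number of a shift passes 62.5 or a number of a turn 10.7, either way. A call with a gripper value outside its range is refused whole. "gripper" is the opening, from -1 (shut) to 1 (fully open), set as the call begins (left out, the last holds). The fingers move at their own pace and stop on an object; "squeeze" is the grip in N (left out, the last holds). Time passes only in rows, so rows that do not move let the fingers close. It gives the time, the measured TCP pose, the force and the opening at its end, in the units of the state.
- get_obs(): the state, without advancing time (a new reading comes with each control period).
- camera(name): name is "scene" or "top" or "wrist"; returns a dict with "pixels" (400x640x3 uint8, red, green, blue), "intrinsics" (3x3 intrinsics, pixels), "R" (3x3) and "t" (3): a world point X has camera coordinates R X + t; the wrist camera has in their place "tool_from_camera" (4x4, takes a point from camera to tool coordinates, whose origin is the TCP and whose axes are the tool frame's). Camera axes: x right, y down, z forward; pixel columns grow to the right and rows downward; lengths in m; the calibration is good to about 2 mm. The wrist camera is an equidistant fisheye: a pixel r from the principal point sees the ray r / f radians off the axis. A picture is of the moment at which its call begins: read the wrist's pose just before it. There is no depth.
- job.hand_in(): hands the job in, once; it reports no verdict.
The state is a dict: "time_s": time; "qpos": joint angles; "joint_vel": joint speeds; "tau": joint torques, N m; "ee_pos": TCP position; "eef_rot": TCP orientation; "force": force on the tool from outside, world axes, zero at the start; "moment": the same for the moment, N m; "grip_width": finger opening in m.
Only numpy, scipy, OpenCV 4.12 (cv2) and the standard library are available. Lean on these libraries where they do the work, as an engineer would, in place of code of your own. Each camera call takes 0.05 s, during which the arm holds its last target.

## Working session

There is one attempt and no reset: what is moved stays moved. The work goes in short steps, Python scripts to look and compute and a tool call to move; the robot and the scene stay as the last step left them, time stands still between calls to the robot, and variables do not carry over. Pictures are saved under pics/ and viewed, and the job is handed in when it is done.

Besides the shell and the picture viewer there is one more tool, called after ">>>" as name(argument=value, ...), one argument or row to a line, values as JSON. step_arm: Moves the arm, as the interface text tells. Its arguments: {"type":"object","properties":{"targets":{"type":"array","items":{"type":"array","items":{"type":"number"}}},"gripper":{"type":"number"},"squeeze":{"type":"number"}},"required":["targets"]}

```bash
ls; mkdir -p pics; python3 - <<'E'
from station import get_obs,camera
import cv2,numpy as np,pickle
o=get_obs();print(o)
for n in ["scene","top","wrist"]:
    c=camera(n);pickle.dump(c,open(f"pics/{n}0.pkl","wb"));cv2.imwrite(f"pics/{n}0.png",c["pixels"][:,:,::-1])
    print(n,{k:v for k,v in c.items() if k!="pixels"})
E
```

```text
pics
{'time_s': 0.0, 'qpos': array([-1.23162127e+00,  3.00469395e-01,  1.52160005e+00, -7.13906679e-06,
        1.32070001e+00, -6.65788772e-02]), 'joint_vel': array([-4.37069840e-04,  1.28127121e-03,  1.19285145e-03,  5.29780808e-05,
        8.99417576e-04,  2.20259230e-03]), 'tau': array([-9.12296559e-05, -5.31805158e+01, -3.52738166e+01,  7.08310073e-02,
        2.43772828e-02, -9.96318317e-05]), 'ee_pos': array([ 0.21700718, -0.50508374,  0.20487924]), 'eef_rot': array([-1.57197098e+00,  7.13925526e-05, -2.73583699e+00]), 'force': array([ 0.23868162, -0.48681489, -0.52316845]), 'moment': array([-0.02148117,  0.01806159,  0.0426178 ]), 'grip_width': 0.09388964250407984}
scene {'intrinsics': array([[408.05606033,   0.        , 320.34313687],
       [  0.        , 408.05606033, 194.26209814],
       [  0.        ,   0.        ,   1.        ]]), 'R': array([[-0.85036772,  0.52605825, -0.01172438],
       [ 0.35038   ,  0.54948105, -0.75848826],
       [-0.39256668, -0.64910192, -0.65158123]]), 't': array([ 0.51507638, -0.09521822,  1.1802926 ])}
top {'intrinsics': array([[410.2491923
[... 177 characters left out ...]
.01126935],
       [-0.98986538,  0.00458602, -0.1419348 ],
       [ 0.14187134, -0.01204202, -0.98981186]]), 't': array([-0.04145984,  0.58387012,  1.13924898])}
wrist {'intrinsics': array([[309.70691629,   0.        , 317.6641451 ],
       [  0.        , 309.70691629, 200.1030308 ],
       [  0.        ,   0.        ,   1.        ]]), 'tool_from_camera': array([[-5.14454189e-04,  9.57223160e-01,  2.89350232e-01,
        -8.53212199e-02],
       [-9.89832733e-04, -2.89350615e-01,  9.57222671e-01,
        -1.79267530e-01],
       [ 9.99999378e-01,  2.06038882e-04,  1.09634845e-03,
        -9.62101093e-05],
       [ 0.00000000e+00,  0.00000000e+00,  0.00000000e+00,
         1.00000000e+00]])}
```

View pics/scene0.png

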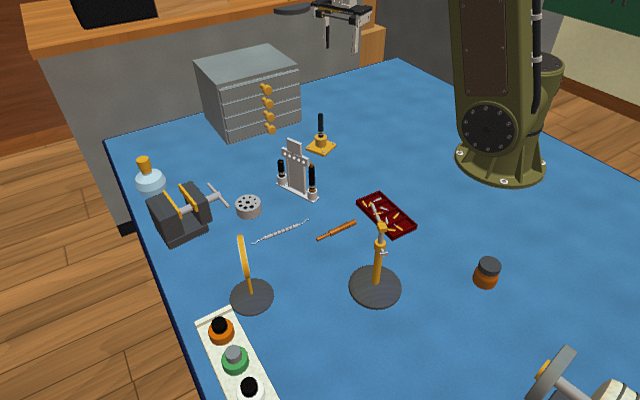

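View pics/top0.png

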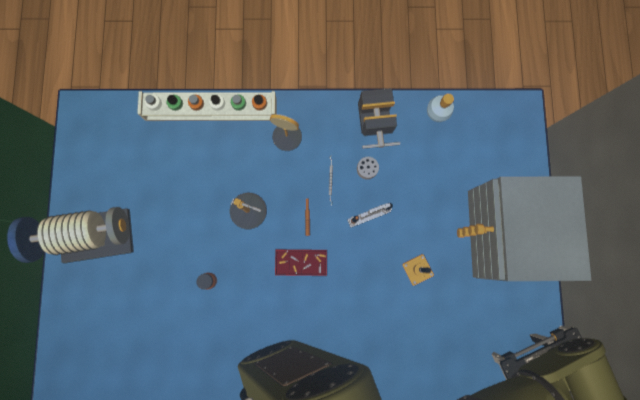

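View pics/wrist0.png

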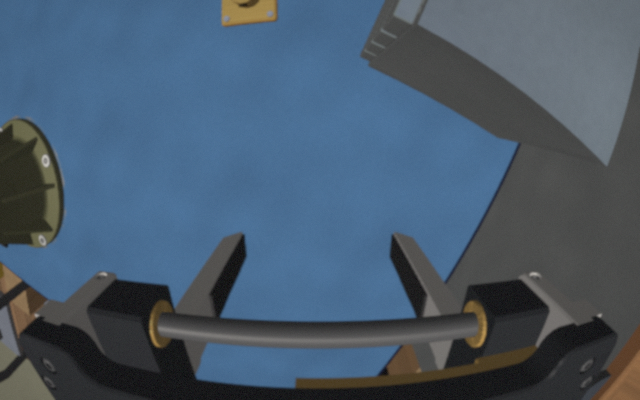

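```bash
python3 - <<'E'
import cv2
a=cv2.imread("pics/scene0.png");b=cv2.imread("pics/top0.png")
cv2.imwrite("pics/s_h.png",cv2.resize(a[130:210,260:350],None,fx=6,fy=6,interpolation=cv2.INTER_CUBIC))
cv2.imwrite("pics/s_s.png",cv2.resize(a[190:310,340:420],None,fx=5,fy=5,interpolation=cv2.INTER_CUBIC))
cv2.imwrite("pics/t_h.png",cv2.resize(b[190:240,220:410],None,fx=4,fy=4,interpolation=cv2.INTER_CUBIC))
E
```

```text
(no output)
```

View pics/s_h.png

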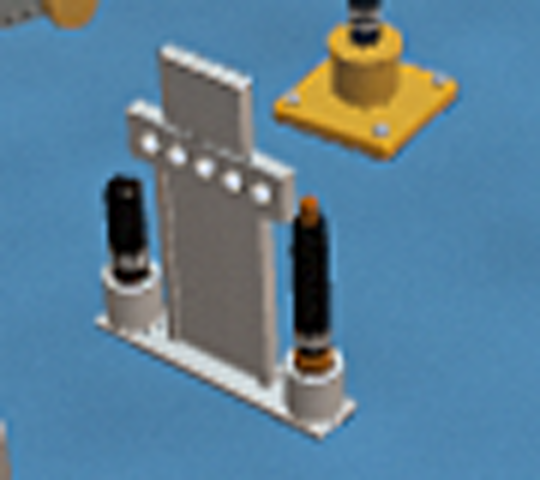

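View pics/s_s.png

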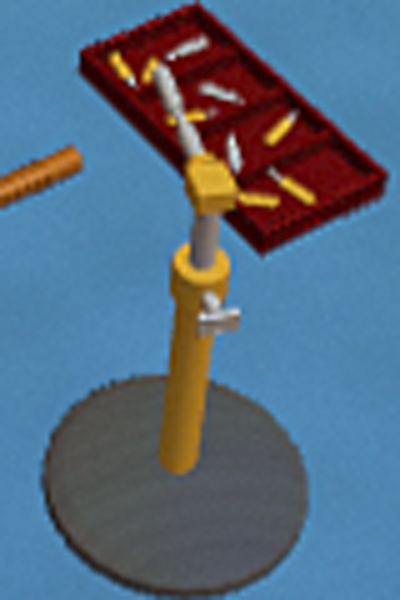

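View pics/t_h.png

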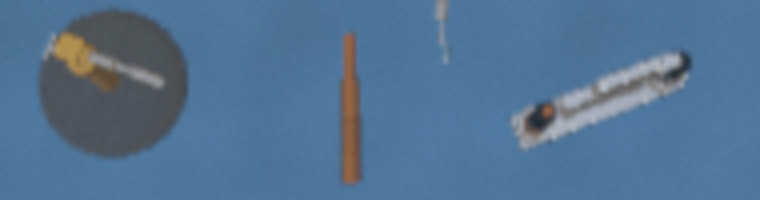

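```bash
cat > h.py <<'E'
import numpy as np,pickle,cv2
from scipy.optimize import least_squares
from scipy.spatial.transform import Rotation as Ro
S=pickle.load(open("pics/scene0.pkl","rb"));T=pickle.load(open("pics/top0.pkl","rb"))
def proj(c,X):
    X=np.atleast_2d(X);P=X@c["R"].T+c["t"];K=c["intrinsics"]
    return P[:,:2]/P[:,2:]*K[0,0]+K[:2,2]
def ray(c,uv):
    K=c["intrinsics"];d=np.array([(uv[0]-K[0,2])/K[0,0],(uv[1]-K[1,2])/K[0,0],1])
    return -c["R"].T@c["t"],c["R"].T@d
def planez(c,uv,z):
    o,d=ray(c,uv);return o+d*(z-o[2])/d[2]
def tri(obs):
    A=0;b=0
    for c,uv in obs:
        o,d=ray(c,uv);d=d/np.linalg.norm(d);M=np.eye(3)-np.outer(d,d);A=A+M;b=b+M@o
    return np.linalg.solve(A,b)
def wproj(c,pos,rpy,X):
    Rt=Ro.from_euler('xyz',rpy).as_matrix();M=c["tool_from_camera"]
    p=(np.atleast_2d(X)-pos)@Rt; p=(p-M[:3,3])@M[:3,:3]
    r=np.linalg.norm(p[:,:2],axis=1);th=np.arctan2(r,p[:,2]);K=c["intrinsics"]
    return p[:,:2]/r[:,None]*th[:,None]*K[0,0]+K[:2,2]
def hg(q,L):
    x,y,a=q[:3];L=np.atleast_2d(L)/1000.;R=Ro.from_euler('z',a).as_matrix()
    return L@R.T+[x,y,0]
E
python3 - <<'E'
from h import *
print("camS",-S["R"].T@S["t"],"camT",-T["R"].T@T["t"])
sh=lambda u,v:(260+u/6,130+v/6); 
obs=[]
# local frame: y toward cap(+)->barrel: let +y = barrel side
for y,(u,v) in zip([-30,-15,0,15,30],[(150,143),(178,155),(205,168),(232,181),(262,192)]):
    obs.append((S,[4,y,112],sh(u,v)))
obs+=[(S,[0,-22,160],sh(165,47)),(S,[0,22,160],sh(248,80))]
obs+=[(S,[13,65,0],sh(320,437)),(S,[-13,65,2.5],sh(355,405)),(S,[13,-65,2.5],sh(96,322))]
th=lambda u,v:(220+u/4,190+v/4)
obs+=[(T,[0,-65,5],th(675,68)),(T,[0,65,5],th(522,130))]
# x axis side: facing scene camera
f=lambda q:np.concatenate([(proj(c,hg(q,L))[0]-uv) for c,L,uv in obs])
for a in (-2,-1,0,1,2):
    r=least_squares(f,[0.5,-0.1,a]);print(r.x,r.cost)
    if r.cost<60:best=r
print(best.fun.reshape(-1,2).round(1))
print("foot ctr",planez(T,th(113,83),.014),planez(S,(340+177/5,190+480/5),.014))
tp=tri([(T,th(161,83)),(S,(340+160/5,190+68/5))]);hd=tri([(T,th(75,53)),(S,(340+212/5,190+172/5))])
print("tip",tp,"head",hd,np.degrees(np.arctan2(*(tp-hd)[1::-1])))
for n,c,uv in [("jar",T,(207,281)),("tray",T,(301,262)),("punch",T,(308,216)),("lens",T,(287,137)),("block",T,(368,167)),("holder",T,(418,270))]:print(n,planez(c,uv,.02))
E
```

```text
camS [0.93471044 0.54749062 0.70287356] camT [ 0.41606698 -0.03041518  1.21098087]
[ 0.55628043 -0.19714853  0.37048314] 3.2891351468543064
[ 0.55628043 -0.19714853  0.37048313] 3.2891351468544237
[ 0.55628043 -0.19714853  0.37048313] 3.289135146854784
[ 0.55628043 -0.19714853  0.3704832 ] 3.2891351468566556
[ 0.55628043 -0.19714853  0.37048324] 3.2891351468614523
[[-0.1 -0.5]
 [-0.2 -0.4]
 [-0.1 -0.5]
 [ 0.  -0.6]
 [-0.2 -0.3]
 [-0.4 -0.3]
 [-0.2  0.1]
 [ 0.2  0.4]
 [ 0.4 -0.3]
 [-0.3  0. ]
 [ 0.1 -0.1]
 [-2.1  0.3]]
foot ctr [0.56900035 0.15798985 0.014     ] [0.57631618 0.16730152 0.014     ]
tip [0.54850358 0.10140184 0.17755733] head [0.56750609 0.15648688 0.17790015] -109.0327387983644
jar [0.36714505 0.27074442 0.02      ]
tray [0.41905783 0.00313299 0.02      ]
punch [ 0.55194162 -0.01737846  0.02      ]
lens [0.79075802 0.04490759 0.02      ]
block [ 0.69775171 -0.19633007  0.02      ]
holder [ 0.39419207 -0.33307146  0.02      ]
```

>>> step_arm(
  targets=[
    [0,-35,0,0,0,0],
    [0,-35,0,0,0,0],
    [0,-35,0,0,-9,0],
    [0,0,0,0,-10,0],
    [0,0,0,0,-10,0],
    [0,0,0,0,-10,0],
    [0,0,0,0,-10,0],
    [0,0,0,0,-10,0],
    [0,0,0,0,-10,0],
    [0,0,0,0,-10,0],
    [0,0,0,0,-9,0],
    [0,0,0,0,0,0],
  ],
  gripper=0,
)

```text
time_s: 1.65
ee_pos: [0.2171, -0.5053, 0.3102]
eef_rot: [-1.571, 0.0, -1.201]
force: [1.1, 0.4, 1.3]
grip_width: 0.047
```

>>> step_arm(
  targets=[
    [-18,0,43,0,0,0],
    [-18,0,43,0,0,0],
    [-18,0,43,0,0,0],
    [-18,0,43,0,0,0],
    [-18,0,43,0,0,0],
    [-18,0,43,0,0,0],
    [-18,0,43,0,0,0],
    [-18,0,43,0,0,0],
    [-18,0,43,0,0,0],
    [-14,0,41,0,0,0],
    [0,0,0,0,0,0],
    [0,0,0,0,0,0],
  ],
)

```text
time_s: 3.15
ee_pos: [0.5519, -0.1864, 0.3102]
eef_rot: [-1.571, 0.0, -1.202]
force: [0.1, -0.0, 0.3]
grip_width: 0.0467
```

```bash
cat > w.py <<'E'
import sys,pickle,cv2,numpy as np
from station import get_obs,camera
o=get_obs();c=camera("wrist");c["o"]=o;n=sys.argv[1]
pickle.dump(c,open(f"pics/{n}.pkl","wb"));cv2.imwrite(f"pics/{n}.png",c["pixels"][:,:,::-1])
print(o["time_s"],o["ee_pos"],np.degrees(o["eef_rot"]),o["force"],o["moment"],o["grip_width"],o["qpos"])
E
python3 w.py w1
```

```text
3.15 [ 0.55191013 -0.18641049  0.31023709] [-9.00269683e+01  1.36375063e-02 -6.88782439e+01] [ 0.11212533 -0.02889021  0.25321703] [ 0.0188896  -0.09013448  0.03372706] 0.04674517444034404 [-3.88524569e-01  3.21893134e-01  1.25301633e+00 -1.50310122e-04
  1.56718877e+00 -7.57168232e-01]
```

View pics/w1.png

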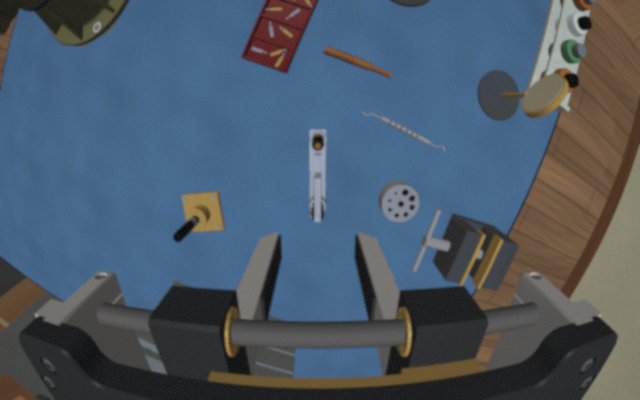

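```bash
python3 - <<'E'
from h import *
c=pickle.load(open("pics/w1.pkl","rb"));o=c["o"]
im=c["pixels"][:,:,::-1].copy()
q=[.55628,-.19715,.3705]
L=[[sx*4,y,160] for sx in(-1,1) for y in(-22,22)]+[[sx*13,y,5] for sx in(-1,1) for y in(-65,65)]
p=wproj(c,o["ee_pos"],o["eef_rot"],hg(q,L));print(p.round(1))
z=cv2.resize(im[115:235,270:370],None,fx=5,fy=5,interpolation=cv2.INTER_CUBIC)
for i,(u,v) in enumerate(p):cv2.circle(z,(int((u-270+.5)*5),int((v-115+.5)*5)),3,(0,0,255) if i<4 else (0,255,0),-1)
cv2.imwrite("pics/w1z.png",z)
E
```

```text
[[313.9 215.8]
 [313.7 177.8]
 [320.9 215.8]
 [321.  177.8]
 [309.7 208.6]
 [309.1 129. ]
 [325.4 208.5]
 [325.8 129. ]]
```

View pics/w1z.png

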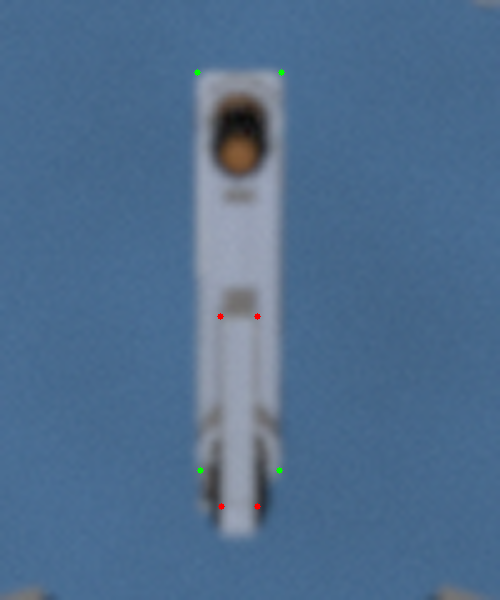

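>>> step_arm(
  targets=[
    [0,35,0,0,0,0],
    [0,40,0,0,0,0],
    [0,40,0,0,0,0],
    [0,30,0,0,0,0],
    [0,20,0,0,0,0],
    [0,10,0,0,0,0],
    [0,8,0,0,0,0],
    [0,0,0,0,0,0],
    [0,0,0,0,0,0],
  ],
)

```text
time_s: 4.32
ee_pos: [0.5524, -0.1863, 0.1281]
eef_rot: [-1.57, -0.001, -1.2]
force: [-0.2, -0.1, -0.4]
grip_width: 0.0467
```

```bash
python3 w.py w2
```

```text
4.325 [ 0.55243836 -0.18632444  0.1281404 ] [-8.99591924e+01 -3.89607379e-02 -6.87592709e+01] [-0.21304104 -0.06060842 -0.44813167] [ 0.02633811 -0.07175605 -0.01292377] 0.04674258114706427 [-3.88112140e-01  4.43483846e-01  1.51136077e+00 -3.63045709e-06
  1.18576333e+00 -7.58831680e-01]
```

View pics/w2.png

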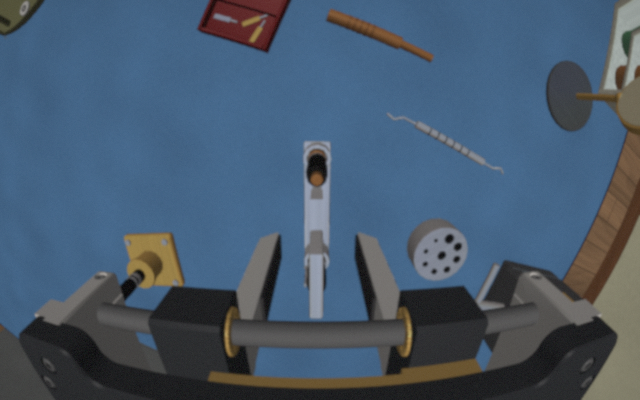

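>>> step_arm(
  targets=[
    [0,0,0,0,0,0],
    [0,0,0,0,0,0],
    [0,0,0,0,0,0],
  ],
  gripper=-0.76,
  squeeze=8,
)

```text
time_s: 4.75
ee_pos: [0.5522, -0.1861, 0.1275]
eef_rot: [-1.571, -0.0, -1.2]
force: [0.4, -0.9, -0.6]
grip_width: 0.0203
```

>>> step_arm(
  targets=[
    [0,0,0,0,0,0],
    [0,0,0,0,0,0],
  ],
  gripper=-1,
  squeeze=8,
)

```text
time_s: 5.0
ee_pos: [0.5522, -0.1862, 0.1274]
eef_rot: [-1.571, 0.0, -1.2]
force: [0.5, -0.7, 1.1]
grip_width: 0.0081
```

>>> step_arm(
  targets=[
    [0,0,0,0,0,0],
    [0,0,0,0,0,0],
    [0,0,0,0,0,0],
  ],
  squeeze=40,
)

```text
time_s: 5.38
ee_pos: [0.5522, -0.1862, 0.1274]
eef_rot: [-1.571, 0.0, -1.2]
force: [-0.0, 0.3, -0.8]
grip_width: 0.0078
```

```bash
python3 w.py w3
```

```text
5.375 [ 0.55220941 -0.18615203  0.12743538] [-9.00008508e+01  2.74346552e-03 -6.87503871e+01] [-0.01507852  0.32004884 -0.76502113] [-0.02478406 -0.07339995 -0.03511378] 0.007790744459631925 [-3.87999695e-01  4.44256581e-01  1.51200037e+00  2.64682463e-05
  1.18537943e+00 -7.58885357e-01]
```

View pics/w3.png

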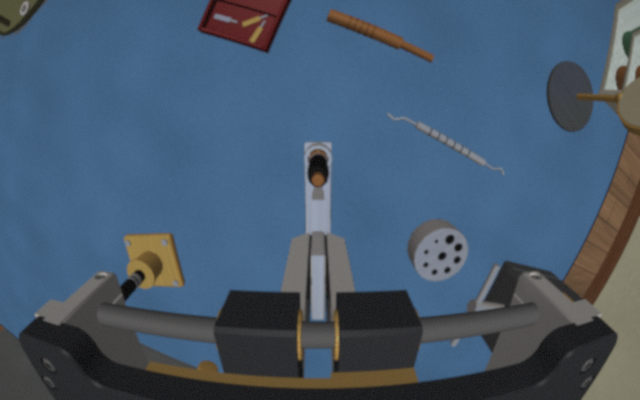

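>>> step_arm(
  targets=[
    [0,-1,0,0,0,0],
    [0,-2,0,0,0,0],
    [0,-4,0,0,0,0],
    [0,-7,0,0,0,0],
    [0,-10,0,0,0,0],
    [0,-12,0,0,0,0],
    [0,-12,0,0,0,0],
    [0,-10,0,0,0,0],
    [0,-7,0,0,0,0],
    [0,-4,0,0,0,0],
    [0,-2,0,0,0,0],
    [0,0,0,0,0,0],
  ],
)

```text
time_s: 6.92
ee_pos: [0.5522, -0.1861, 0.1983]
eef_rot: [-1.571, 0.0, -1.2]
force: [0.4, -0.9, -3.6]
grip_width: 0.0078
```

```bash
python3 w.py w4; python3 - <<'E'
from station import camera
import cv2,pickle
c=camera("scene");pickle.dump(c,open("pics/s4.pkl","wb"));cv2.imwrite("pics/s4.png",cv2.resize(c["pixels"][80:240,220:380,::-1],None,fx=4,fy=4,interpolation=cv2.INTER_CUBIC))
E
```

```text
6.925 [ 0.55215398 -0.18612968  0.19828598] [-9.00128204e+01  1.37708378e-02 -6.87496688e+01] [ 0.43482191 -0.90204602 -3.57306592] [-0.0757186  -0.09583926 -0.01635855] 0.007802950106437422 [-3.87998276e-01  3.78581789e-01  1.43301868e+00  2.10298591e-05
  1.33031993e+00 -7.58891561e-01]
```

View pics/s4.png

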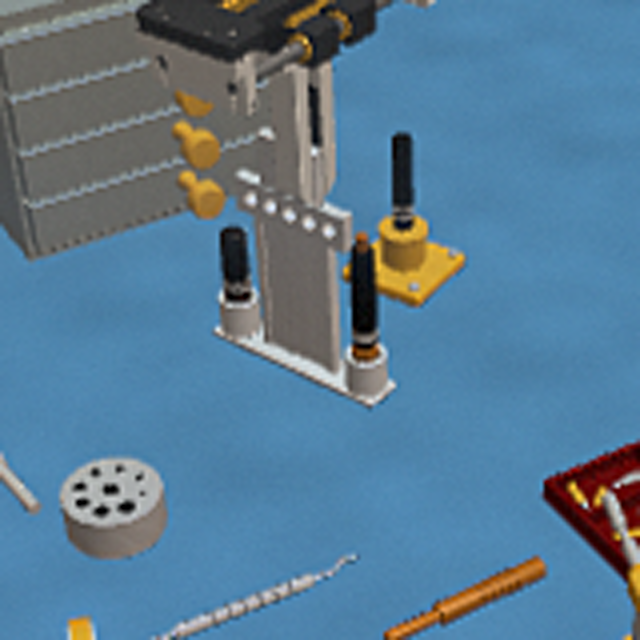

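>>> step_arm(
  targets=[
    [0,0,0,0,-1,0],
    [0,0,0,0,-2.5,0],
    [0,0,0,0,-4,0],
    [0,0,0,0,-5,0],
    [0,0,0,0,-6,0],
    [0,0,0,0,-6.5,0],
    [0,0,0,0,-6.5,0],
    [0,0,0,0,-6,0],
    [0,0,0,0,-5,0],
    [0,0,0,0,-4,0],
    [0,0,0,0,-2.5,0],
    [0,0,0,0,-0.75,0],
  ],
)

```text
time_s: 8.52
ee_pos: [0.5522, -0.1862, 0.1983]
eef_rot: [-1.571, 0.0, -0.331]
force: [0.2, 0.2, -4.1]
grip_width: 0.0079
```

```bash
python3 - <<'E'
from h import *
from station import get_obs
o=get_obs();R=Ro.from_euler('xyz',o["eef_rot"]).as_matrix()
print(R.round(3),(R.T@(np.array([.540,.063,.1983])-o["ee_pos"])*1000).round(1))
E
```

```text
[[ 0.946 -0.     0.325]
 [-0.325  0.     0.946]
 [-0.    -1.     0.   ]] [-92.4   0.  231.7]
```

>>> step_arm(
  targets=[
    [-1.5,0,3,0,0,0],
    [-4,0,8,0,0,0],
    [-6.5,0,14,0,0,0],
    [-9.5,0,20,0,0,0],
    [-11.5,0,25,0,0,0],
    [-13,0,28,0,0,0],
    [-13,0,28,0,0,0],
    [-11.5,0,25,0,0,0],
    [-9.5,0,20,0,0,0],
    [-6.5,0,14,0,0,0],
    [-4,0,8,0,0,0],
    [-1.5,0,3,0,0,0],
  ],
)

```text
time_s: 10.02
ee_pos: [0.529, 0.0295, 0.1985]
eef_rot: [-1.571, -0.0, -0.331]
force: [-0.5, -1.0, -4.0]
grip_width: 0.0077
```

>>> step_arm(
  targets=[
    [0,0,0,0,0,0],
  ],
)

```text
time_s: 10.15
ee_pos: [0.5291, 0.0289, 0.1984]
eef_rot: [-1.571, 0.0, -0.332]
force: [0.6, 0.2, -5.0]
grip_width: 0.0078
```

```bash
cat > v.py <<'E'
import sys,cv2,pickle,subprocess
from station import camera
n=sys.argv[1]
for k,(a,b,u,v) in {"scene":(110,310,300,460),"top":(150,270,200,360)}.items():
    c=camera(k);pickle.dump(c,open(f"pics/{k}_{n}.pkl","wb"))
    cv2.imwrite(f"pics/{k}_{n}.png",cv2.resize(c["pixels"][a:b,u:v,::-1],None,fx=3 if k=="scene" else 4,fy=3 if k=="scene" else 4,interpolation=cv2.INTER_CUBIC))
E
python3 w.py w5;python3 v.py 5
```

```text
10.15 [0.52905297 0.02892744 0.19844294] [-9.00038307e+01  1.33415710e-04 -1.90102213e+01] [ 0.56824767  0.1565611  -4.95471634] [ 0.08950488 -0.12273809 -0.01173406] 0.007760877799883821 [-1.44765560e-02  2.60903396e-01  1.58748148e+00 -6.52938922e-05
  1.29323086e+00 -1.25346404e+00]
```

View pics/w5.png

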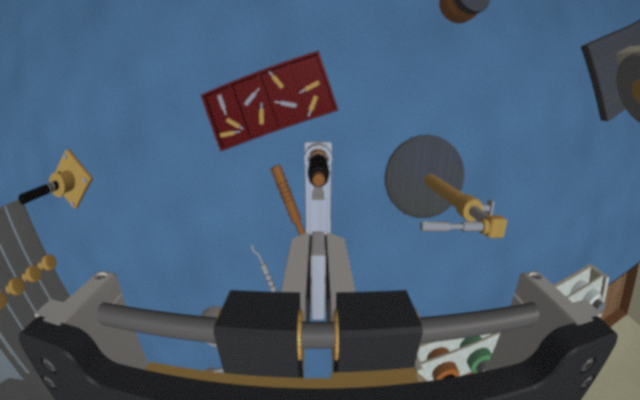

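View pics/scene_5.png

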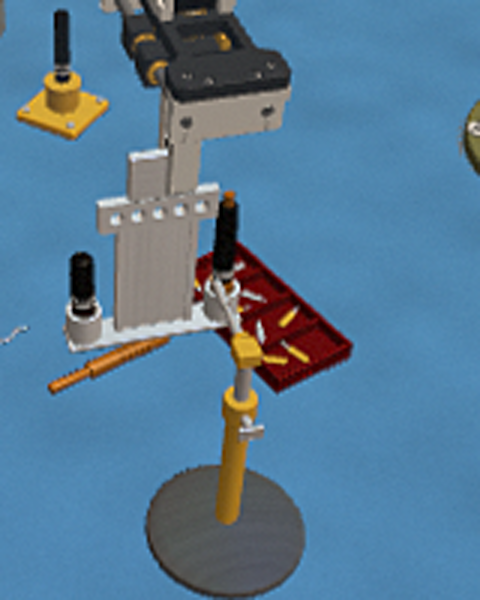

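View pics/top_5.png

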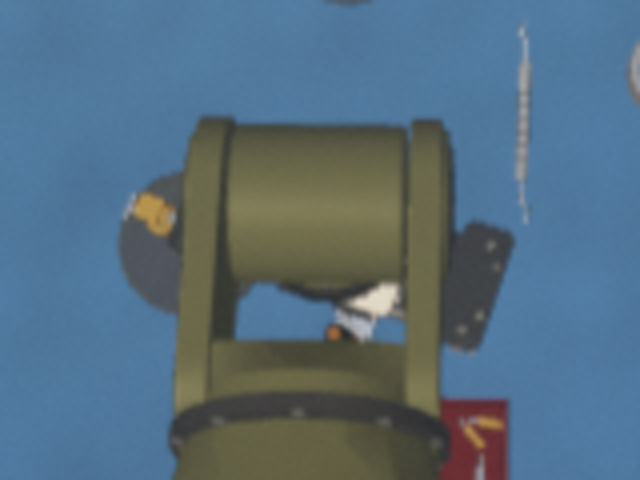

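```bash
python3 - <<'E'
import cv2
a=cv2.imread("pics/w5.png")
cv2.imwrite("pics/w5z.png",cv2.resize(a[195:255,400:520],None,fx=6,fy=6,interpolation=cv2.INTER_CUBIC))
import pickle
a=pickle.load(open("pics/scene_5.pkl","rb"))["pixels"][:,:,::-1]
cv2.imwrite("pics/s5z.png",cv2.resize(a[165:255,325:400],None,fx=6,fy=6,interpolation=cv2.INTER_CUBIC))
E
```

```text
(no output)
```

View pics/w5z.png

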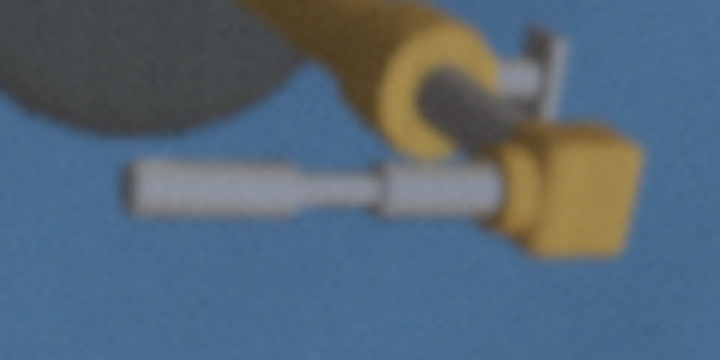

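View pics/s5z.png

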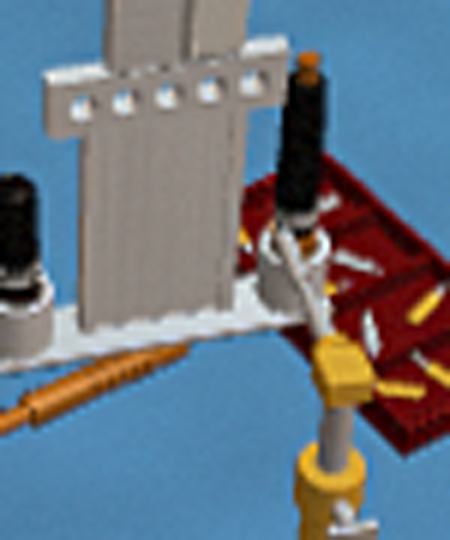

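```bash
cat > fitpin.py <<'E'
from h import *
c=pickle.load(open("pics/w5.pkl","rb"));o=c["o"]
uw=lambda U,V:((U+.5)/6-.5+400,(V+.5)/6-.5+195)
s0=lambda U,V:((U+.5)/5-.5+340,(V+.5)/5-.5+190)
s5=lambda U,V:((U+.5)/6-.5+325,(V+.5)/6-.5+165)
W=[(64,uw(128,188)),(42,uw(299,188.5)),(30,uw(381,189)),(16,uw(475,189.5))]
SL=[(64,s0(160,66)),(8,s0(205,165)),(64,s5(284,229))]   # ends
def pt(q,s,dz=0): return np.array([q[0]+s/1000*np.cos(q[3]),q[1]+s/1000*np.sin(q[3]),q[2]+dz])
def f(q):
    r=[]
    for s,uv in W: r+=list(wproj(c,o["ee_pos"],o["eef_rot"],pt(q,s))[0]-uv)
    for s,uv in SL: r+=list((proj(S,pt(q,s))[0]-uv)*.7)
    hc=proj(S,pt(q,0,.006))[0]-s0(213,170); r+=list(hc*.7)
    return np.array(r)
if __name__=="__main__":
    r=least_squares(f,[.568,.157,.178,np.radians(-109)]);q=r.x
    print(q,np.degrees(q[3]));print(r.fun.reshape(-1,2).round(2))
    J=r.jac;print(np.sqrt(np.diag(np.linalg.inv(J.T@J)))*1000*.5)
    R=Ro.from_euler('xyz',o["eef_rot"]).as_matrix()
    for s in(64,36):print(s,(R.T@(pt(q,s)-o["ee_pos"])*1000).round(2))
    print("cam-only yaw in tool",np.degrees(q[3]-o["eef_rot"][2]))
E
python3 fitpin.py
```

```text
[ 0.57104738  0.16096772  0.17955224 -1.9310094 ] -110.63868907357643
[[ 0.52  0.05]
 [-0.55  0.17]
 [-0.11  0.14]
 [-0.13  0.07]
 [ 0.53 -0.02]
 [ 0.44  0.23]
 [ 0.31  0.01]
 [ 0.47  0.01]]
[0.47519095 0.2908533  0.57058324 9.91403898]
64 [-5.13 18.89 74.55]
36 [ -4.33  18.88 102.53]
cam-only yaw in tool -91.62846772854736
```

```bash
python3 - <<'E'
from fitpin import *
R=R=Ro.from_euler('xyz',o["eef_rot"]).as_matrix()
# hanger local y=-tool x ; scene-facing face at tool z=+4 ; hole at local y -> tool x = 11.74-y
for y,p in zip([-30,-15,0,15,30],[(81,110),(124,102),(167,97),(209,90),(253,84)]):
    X=R@(np.array([11.74-y,15.4,4])/1000)+o["ee_pos"]; print(y,proj(S,X)[0]-s5(*p))
X=o["ee_pos"]+R@(np.array([-3.3,15.4,4])/1000)
for d in (R[:,0],R[:,1],R[:,2]): print((proj(S,X+d*.001)-proj(S,X))[0])
E
```

```text
-30 [ 1.26878797 -0.47634094]
-15 [ 1.26303607 -0.23544112]
0 [ 1.21593057 -0.48823261]
15 [ 1.29449532 -0.40143655]
30 [ 0.99908341 -0.47510682]
[-0.47062875  0.07179678]
[-0.02586324  0.38343801]
[0.14418459 0.29757574]
```

```bash
cat > ov.py <<'E'
from h import *
def draw(c,o,offx,hz,crop,n,k=6,tw=None):
    a,b,u,v=crop;im=cv2.resize(c["pixels"][a:b,u:v,::-1],None,fx=k,fy=k,interpolation=cv2.INTER_CUBIC)
    R=Ro.from_euler('xyz',o["eef_rot"]).as_matrix()
    def P(L):
        L=np.atleast_2d(np.array(L,float)); X=np.stack([offx-L[:,1],hz-L[:,2],L[:,0]],1)/1000
        return proj(c,X@R.T+o["ee_pos"])
    def line(L,col):
        p=((P(L)-[u,a]+.5)*k).round().astype(int);cv2.polylines(im,[p],False,col,1)
    for x in(4,):
        line([[x,-42,100],[x,-42,124],[x,42,124],[x,42,100],[x,-42,100]],(0,0,255))
        line([[x,-22,124],[x,-22,160],[x,22,160],[x,22,124]],(0,0,255))
        for y in(-30,-15,0,15,30):
            t=np.linspace(0,6.3,20);line(np.stack([0*t+x,y+4.5*np.cos(t),112+4.5*np.sin(t)],1),(0,255,0))
    line([[13,-65,0],[13,65,0],[-13,65,0]],(0,0,255));line([[13,65,5],[13,-65,5],[-13,-65,5],[-13,65,5],[13,65,5]],(0,255,255))
    cv2.imwrite(n,im)
E
python3 - <<'E'
from ov import *
o=pickle.load(open("pics/w5.pkl","rb"))["o"];c=pickle.load(open("pics/scene_5.pkl","rb"))
draw(c,o,11.74,127.4,(155,235,320,400),"pics/ov5.png",7)
o=pickle.load(open("pics/w4.pkl","rb"))["o"];c=pickle.load(open("pics/s4.pkl","rb"))
draw(c,o,11.74,127.4,(105,185,265,345),"pics/ov4.png",7)
E
```

```text
(no output)
```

View pics/ov5.png

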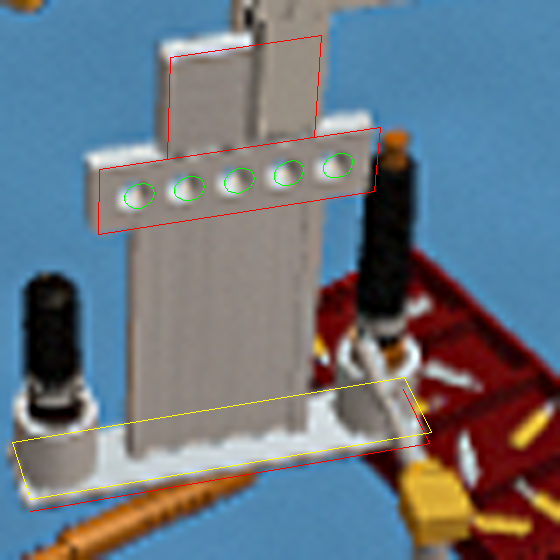

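View pics/ov4.png

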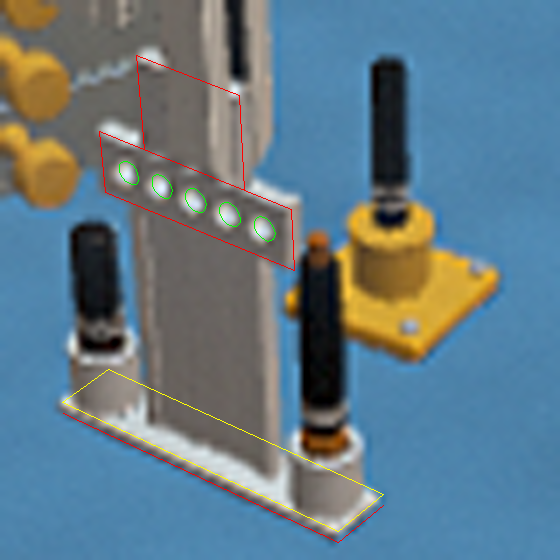

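```bash
python3 - <<'E'
from fitpin import *
q=least_squares(f,[.568,.157,.178,np.radians(-109)]).x
R=Ro.from_euler('xyz',[-np.pi/2,0,q[3]+np.pi/2]).as_matrix()
for s in(64,36):print(s,(R.T@(pt(q,s)-o["ee_pos"])*1000).round(2))
E
```

```text
64 [-7.24 18.89 74.37]
36 [ -7.24  18.89 102.37]
```

>>> step_arm(
  targets=[
    [0,0,0,0,0.8,0],
    [0,0,0,0,0.8,0],
    [-0.5,0.5,3,0,0,0],
    [-0.7,0.6,8,0,0,0],
    [-0.8,0.7,12,0,0,0],
    [-0.8,0.7,13,0,0,0],
    [-0.6,0.6,11,0,0,0],
    [-0.5,0.4,7,0,0,0],
    [0,0,3,0,0,0],
    [0,0,1,0,0,0],
    [0,0,0,0,0,0],
    [0,0,0,0,0,0],
  ],
)

```text
time_s: 11.8
ee_pos: [0.5458, 0.0846, 0.195]
eef_rot: [-1.571, -0.0, -0.36]
force: [-0.7, -0.0, -3.5]
grip_width: 0.0078
```

```bash
python3 w.py w6;python3 v.py 6; python3 - <<'E'
from h import *
c=pickle.load(open("pics/w6.pkl","rb"));o=c["o"]
R=Ro.from_euler('xyz',o["eef_rot"]).as_matrix()
a,b,u,v=130,330,270,430;k=4
im=cv2.resize(c["pixels"][a:b,u:v,::-1],None,fx=k,fy=k,interpolation=cv2.INTER_CUBIC);cv2.imwrite("pics/w6z.png",im)
def ln(L,col):
    L=np.array(L,float);X=np.stack([11.74-L[:,1],127.4-L[:,2],L[:,0]],1)/1000@R.T+o["ee_pos"]
    p=((wproj(c,o["ee_pos"],o["eef_rot"],X)-[u,a]+.5)*k).round().astype(int);cv2.polylines(im,[p],False,col,1)
ln([[4,-22,160],[4,22,160],[-4,22,160],[-4,-22,160]],(0,0,255));ln([[4,22,124],[4,42,124],[-4,42,124],[-4,22,124]],(0,0,255))
ln([[13,22,5],[13,65,5],[-13,65,5],[-13,22,5]],(0,255,255))
cv2.imwrite("pics/w6o.png",im)
c=pickle.load(open("pics/scene_6.pkl","rb"));from ov import draw
draw(c,o,11.74,127.4,(155,255,310,400),"pics/ov6.png",6)
cv2.imwrite("pics/s6z.png",cv2.resize(c["pixels"][165:255,325:400,::-1],None,fx=6,fy=6,interpolation=cv2.INTER_CUBIC))
E
```

```text
11.8 [0.54578694 0.08455005 0.19499597] [-8.99992333e+01 -4.20762969e-03 -2.06185899e+01] [-0.67130682 -0.04522529 -3.46635474] [ 0.06204413 -0.11208405  0.01646573] 0.007819846762616205 [ 8.73847363e-02  3.13467130e-01  1.52808409e+00 -2.04396887e-05
  1.29996944e+00 -1.12354384e+00]
```

View pics/w6o.png

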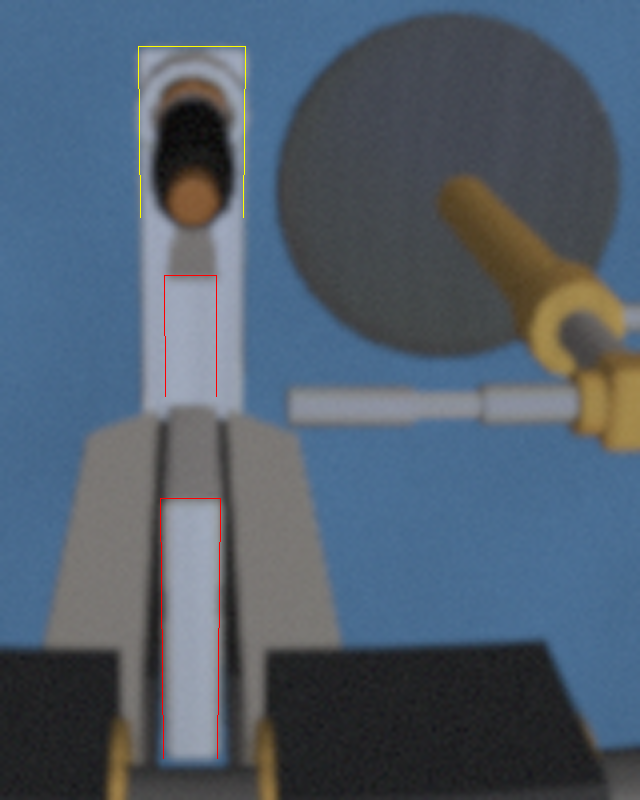

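View pics/w6z.png

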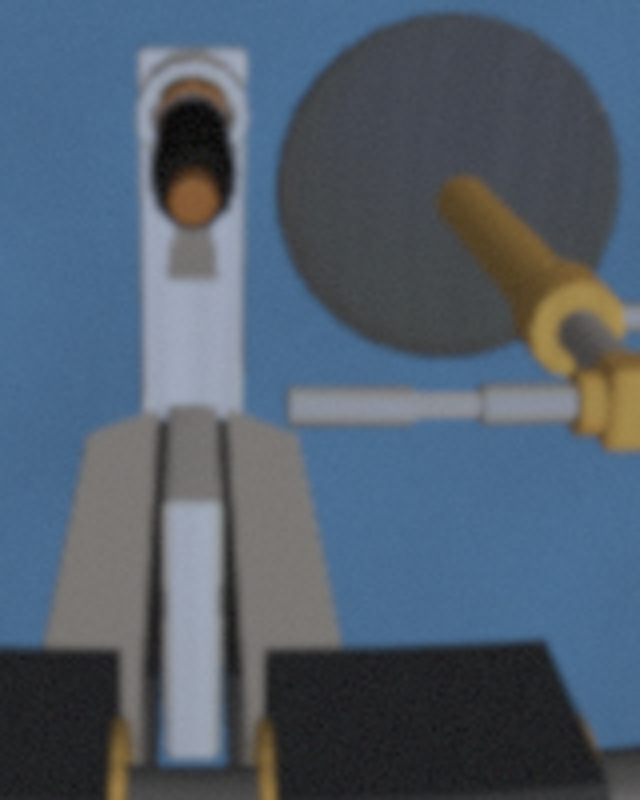

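View pics/ov6.png

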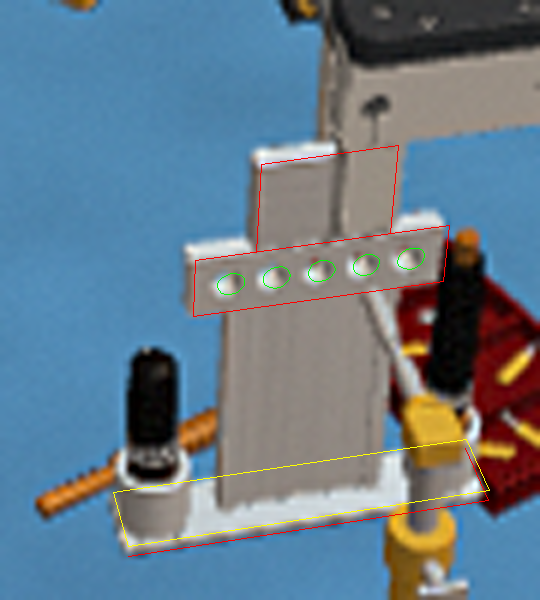

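View pics/s6z.png

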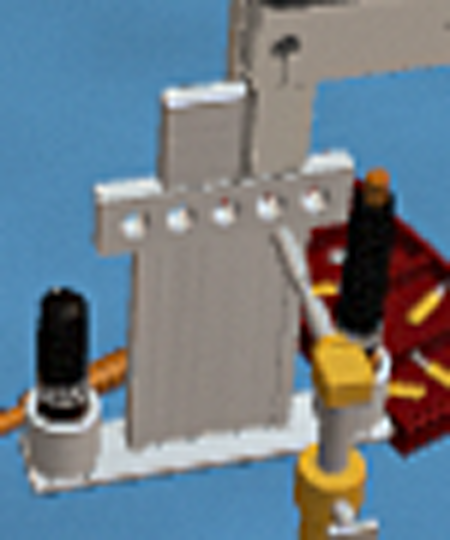

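```bash
cat > edges.py <<'E'
from h import *
def rows(c,cols,r0,r1):
    im=c["pixels"].astype(float);d=im[:,:,0]-im[:,:,2]  # R-B : blue strongly neg
    out=[]
    for u in cols:
        p=d[r0:r1,u];m=(p.max()+p.min())/2 if False else (np.median(p[:2])+p[p.argmax()])/2
        k=p.argmax();i=k
        while p[i]>m:i-=1
        t=r0+i+(m-p[i])/(p[i+1]-p[i]);i=k
        while p[i]>m:i+=1
        b=r0+i-1+(p[i-1]-m)/(p[i-1]-p[i]);out.append((u,round(t,2),round(b,2),round((t+b)/2,2),round(b-t,2)))
    return out
def cols(c,r,u0,u1):
    im=c["pixels"].astype(float);return (im[r,u0:u1,0]-im[r,u0:u1,2]).round()
E
python3 - <<'E'
from edges import *
c=pickle.load(open("pics/w6.pkl","rb"))
for x in rows(c,range(342,416,2),222,242):print(*x)
print(cols(c,231,336,350)); print(c["pixels"][231,366:400].astype(int).sum(1))
print(c["pixels"][235,366:400].astype(int).sum(1))
E
```

```text
Traceback (most recent call last):
  File "edges.py", line 10, in rows
    while p[i]>m:i+=1
          ~^^^
IndexError: index 20 is out of bounds for axis 0 with size 20
```

```bash
python3 - <<'E'
from edges import *
c=pickle.load(open("pics/w6.pkl","rb"))
for x in rows(c,range(343,412,3),221,247):print(*x)
print(cols(c,231,336,350)); print(c["pixels"][227,366:400].astype(int).sum(1))
print(c["pixels"][235,366:400].astype(int).sum(1))
E
```

```text
Traceback (most recent call last):
  File "edges.py", line 10, in rows
    while p[i]>m:i+=1
          ~^^^
IndexError: index 26 is out of bounds for axis 0 with size 26
```

```bash
python3 - <<'E'
from edges import *
c=pickle.load(open("pics/w6.pkl","rb"));im=c["pixels"].astype(float);d=cv2.GaussianBlur(im[:,:,0]-im[:,:,2],(3,1),0)
for u in range(343,414,4):
    p=d[222:242,u];bg=np.median(np.r_[p[:2],p[-4:]]);m=(bg+np.percentile(p,80))/2
    ab=np.where(p>m)[0];a,b=ab[0],ab[-1]
    t=a-(p[a]-m)/(p[a]-p[a-1]) if a else a
    e=b+(p[b]-m)/(p[b]-p[b+1]) if b<19 else b
    print(u,round(222+t,2),round(222+e,2),round(222+(t+e)/2,2),round(e-t,2))
print(cols(c,231,336,350)); print(c["pixels"][227,366:400].astype(int).sum(1))
print(c["pixels"][235,366:400].astype(int).sum(1))
E
```

```text
343 227.59 241 234.3 13.41
347 225.85 236.53 231.19 10.68
351 225.84 236.51 231.17 10.67
355 225.78 236.45 231.11 10.67
359 225.8 236.4 231.1 10.6
363 225.72 236.39 231.06 10.67
367 225.67 236.35 231.01 10.68
371 225.75 236.27 231.01 10.52
375 227.19 234.56 230.88 7.37
379 227.25 234.44 230.85 7.18
383 227.24 234.4 230.82 7.16
387 227.03 234.44 230.74 7.41
391 225.41 235.8 230.6 10.39
395 225.08 235.96 230.52 10.87
399 225.05 235.91 230.48 10.86
403 224.96 235.83 230.39 10.87
407 222 235.62 228.81 13.62
411 222 236.17 229.09 14.17
[-72. -74. -72. -71. -62. -41. -23. -19. -19. -18. -19. -17. -20. -19.]
[360 359 355 359 353 356 360 363 355 363 359 347 356 357 363 360 358 355
 353 354 360 354 345 314 307 336 363 375 380 375 375 373 386 384]
[372 371 373 374 364 372 366 368 362 352 349 350 339 351 347 339 340 344
 342 341 340 339 322 309 306 329 350 354 354 355 360 357 353 352]
```

```bash
cat > fit6.py <<'E'
from fitpin import *
c6=pickle.load(open("pics/w6.pkl","rb"));o6=c6["o"]
E6=[(64,341.2,None),(42,373.3,None),(30,389.2,None)]
rw=[(347,231.19),(355,231.11),(363,231.06),(371,231.01),(379,230.85),(387,230.74),(395,230.52),(403,230.39)]
def f6(q,wS=.7):
    r=[]
    for s,u,_ in E6:r.append(wproj(c6,o6["ee_pos"],o6["eef_rot"],pt(q,s))[0][0]-u)
    P=wproj(c6,o6["ee_pos"],o6["eef_rot"],np.array([pt(q,s) for s in np.linspace(15,64,30)]))
    i=np.argsort(P[:,0])
    for u,v in rw:r.append((np.interp(u,P[i,0],P[i,1])-v))
    # diameter at s=50
    m=[wproj(c6,o6["ee_pos"],o6["eef_rot"],pt(q,s))[0] for s in (50,)]
    for s,uv in SL: r+=list((proj(S,pt(q,s))[0]-uv)*wS)
    r+=list((proj(S,pt(q,0,.006))[0]-s0(213,170))*wS)
    return np.array(r)
if __name__=="__main__":
  for w in (.7,.05):
    r=least_squares(f6,[.568,.157,.178,np.radians(-109)],args=(w,));q=r.x
    print(w,q,np.degrees(q[3]));print(r.fun.round(2))
    J=r.jac;print(np.sqrt(np.diag(np.linalg.inv(J.T@J)))*300)
    R=Ro.from_euler('xyz',o6["eef_rot"]).as_matrix()
    for s in(64,36):print(s,(R.T@(pt(q,s)-o6["ee_pos"])*1000).round(2))
E
python3 fit6.py
```

```text
0.7 [ 0.57115833  0.16082662  0.17898288 -1.92987982] -110.57396878034696
[-0.15 -0.53  0.44  0.01  0.03  0.01 -0.02  0.04  0.03  0.12  0.11  0.43
  0.12  0.35  0.37  0.2   0.16  0.38  0.16]
[0.27103726 0.13745176 0.39485719 5.57274647]
64 [-3.07 16.01 16.32]
36 [-3.09 16.01 44.32]
0.05 [ 0.57179469  0.16094417  0.17739316 -1.9279762 ] -110.46489953587158
[ 0.15 -0.49  0.34  0.02  0.03 -0.01 -0.06 -0.01 -0.03  0.05  0.02  0.01
  0.05  0.01  0.07 -0.    0.05  0.01  0.05]
[0.771365   0.14883825 1.63425881 6.13583542]
64 [-2.39 17.6  16.66]
36 [-2.46 17.6  44.66]
```

>>> step_arm(
  targets=[
    [0.1,0.4,1,0,0,0],
    [0,0.4,3,0,0,0],
    [0,0,3,0,0,0],
    [0,0,1.5,0,0,0],
    [0,0,1,0,0,0],
    [0,0,0,0,0,0],
    [0,0,0,0,0,0],
  ],
)

```text
time_s: 12.82
ee_pos: [0.5492, 0.0936, 0.1942]
eef_rot: [-1.571, 0.0, -0.36]
force: [0.3, 0.4, -3.3]
grip_width: 0.0076
```

>>> step_arm(
  targets=[
    [0,0,1,0,0,0],
    [0,0,1,0,0,0],
    [0,0,0,0,0,0],
    [0,0,0,0,0,0],
  ],
)

```text
time_s: 13.32
ee_pos: [0.5499, 0.0955, 0.1941]
eef_rot: [-1.571, -0.0, -0.36]
force: [-0.0, -0.5, -3.6]
grip_width: 0.0079
```

```bash
cat > F.py <<'E'
from h import *
from station import get_obs
o=get_obs();R=Ro.from_euler('xyz',o["eef_rot"]).as_matrix()
print("tool-frame F",(R.T@o["force"]).round(2),"M",(R.T@o["moment"]).round(3),"pin-frame pos",o["ee_pos"].round(4),np.degrees(o["eef_rot"]).round(2),o["time_s"])
E
python3 F.py;python3 w.py w7;python3 v.py 7; python3 - <<'E'
import cv2,pickle
c=pickle.load(open("pics/scene_7.pkl","rb"))
cv2.imwrite("pics/s7z.png",cv2.resize(c["pixels"][165:255,325:400,::-1],None,fx=6,fy=6,interpolation=cv2.INTER_CUBIC))
a=cv2.imread("pics/w7.png");cv2.imwrite("pics/w7z.png",cv2.resize(a[190:290,270:430],None,fx=5,fy=5,interpolation=cv2.INTER_CUBIC))
E
```

```text
tool-frame F [ 0.14  3.63 -0.46] M [ 0.079  0.06  -0.113] pin-frame pos [0.5499 0.0955 0.1941] [-90.   -0.  -20.6] 13.325
13.325 [0.54993668 0.09548386 0.19414827] [-9.00013397e+01 -9.80222944e-04 -2.05985753e+01] [-0.03416197 -0.48009279 -3.63319504] [ 0.03443527 -0.13370871 -0.0601541 ] 0.007863123869292062 [ 1.06307885e-01  3.27193718e-01  1.51201289e+00 -2.96365182e-05
  1.30238127e+00 -1.10496762e+00]
```

View pics/s7z.png

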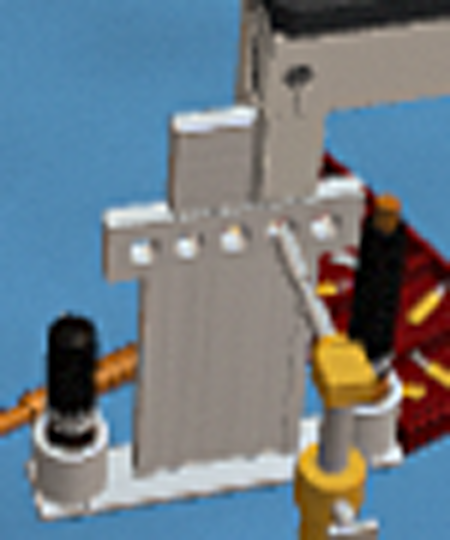

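View pics/w7z.png

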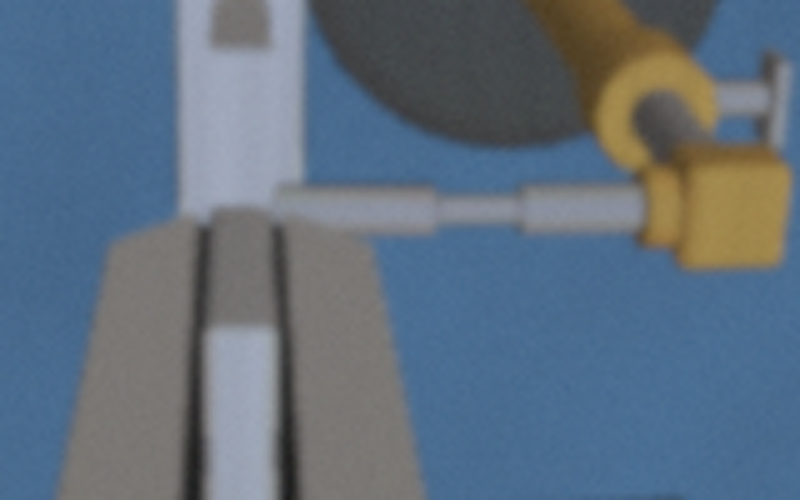

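>>> step_arm(
  targets=[
    [0,0,0.7,0,0,0],
    [0,0,0.7,0,0,0],
    [0,0,0,0,0,0],
    [0,0,0,0,0,0],
  ],
)

```text
time_s: 13.98
ee_pos: [0.5504, 0.0968, 0.1941]
eef_rot: [-1.571, 0.0, -0.359]
force: [0.5, -0.1, -4.2]
grip_width: 0.0074
```

```bash
python3 F.py
```

```text
tool-frame F [0.45 4.22 0.1 ] M [ 0.133 -0.03  -0.146] pin-frame pos [0.5504 0.0968 0.1941] [-9.00e+01  1.00e-02 -2.06e+01] 13.975
```

>>> step_arm(
  targets=[
    [0,0,0.7,0,0,0],
    [0,0,0.7,0,0,0],
    [0,0,0,0,0,0],
    [0,0,0,0,0,0],
  ],
)

```text
time_s: 14.48
ee_pos: [0.5509, 0.0981, 0.1941]
eef_rot: [-1.571, 0.0, -0.36]
force: [-1.0, 0.6, -5.2]
grip_width: 0.0076
```

```bash
python3 F.py
```

```text
tool-frame F [-1.13  5.23  0.24] M [ 0.087  0.048 -0.087] pin-frame pos [0.5509 0.0981 0.1941] [-9.00e+01  1.00e-02 -2.06e+01] 14.475
```

>>> step_arm(
  targets=[
    [0,0,0.7,0,0,0],
    [0,0,0.8,0,0,0],
    [0,0,0.5,0,0,0],
    [0,0,0,0,0,0],
  ],
)

```text
time_s: 14.98
ee_pos: [0.5516, 0.1, 0.1941]
eef_rot: [-1.571, 0.0, -0.359]
force: [-0.1, -1.3, -5.9]
grip_width: 0.0077
```

```bash
python3 F.py;python3 w.py w8;python3 v.py 8; python3 - <<'E'
import cv2,pickle
c=pickle.load(open("pics/scene_8.pkl","rb"))
cv2.imwrite("pics/s8z.png",cv2.resize(c["pixels"][165:255,325:400,::-1],None,fx=6,fy=6,interpolation=cv2.INTER_CUBIC))
a=cv2.imread("pics/w8.png");cv2.imwrite("pics/w8z.png",cv2.resize(a[190:290,270:430],None,fx=5,fy=5,interpolation=cv2.INTER_CUBIC))
E
```

```text
tool-frame F [ 0.36  5.91 -1.21] M [-0.035  0.036 -0.069] pin-frame pos [0.5516 0.1    0.1941] [-9.00e+01  1.00e-02 -2.06e+01] 14.975
14.975 [0.55161465 0.10004841 0.19408765] [-8.99999772e+01  5.57017247e-03 -2.05957080e+01] [-0.08832409 -1.2545785  -5.91365111] [-0.05662307 -0.05212497 -0.03552586] 0.007733638843801814 [ 1.14069624e-01  3.32717064e-01  1.50482942e+00  4.63259024e-05
  1.30413250e+00 -1.09727600e+00]
```

View pics/s8z.png

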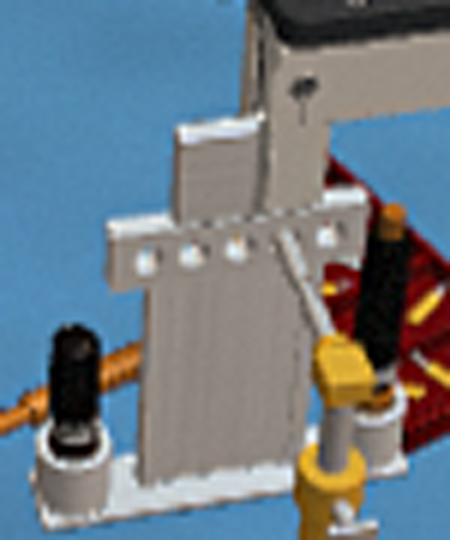

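View pics/w8z.png

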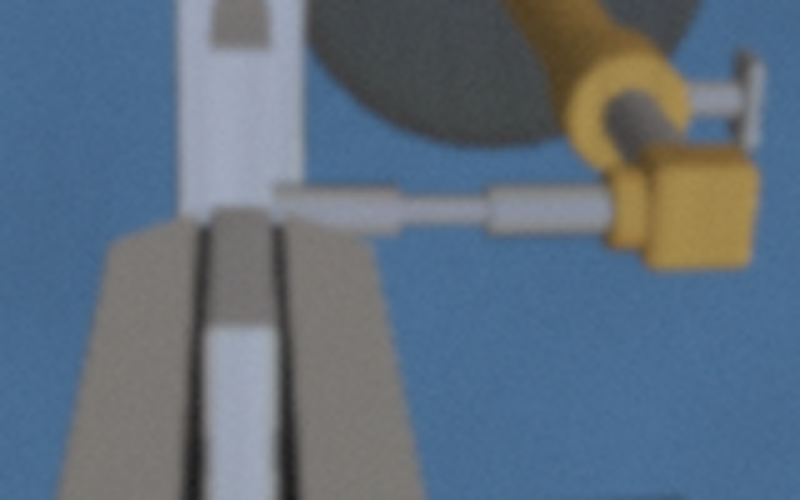

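>>> step_arm(
  targets=[
    [0,0.4,0,0,0,0],
    [0,0.4,0,0,0,0],
    [0,0,0,0,0,0],
    [0,0,0,0,0,0],
  ],
)

```text
time_s: 15.62
ee_pos: [0.5517, 0.1, 0.1935]
eef_rot: [-1.571, -0.0, -0.36]
force: [-1.0, 0.1, -3.3]
grip_width: 0.0081
```

```bash
python3 F.py
```

```text
tool-frame F [-0.98  3.29 -0.28] M [ 0.098  0.015 -0.203] pin-frame pos [0.5517 0.1    0.1935] [-8.999e+01 -1.000e-02 -2.060e+01] 15.625
```

>>> step_arm(
  targets=[
    [0,0,0,0,0,0],
  ],
)

```text
time_s: 15.75
ee_pos: [0.5517, 0.1, 0.1934]
eef_rot: [-1.571, -0.0, -0.36]
force: [-0.5, 0.3, -3.4]
grip_width: 0.0078
```

```bash
python3 F.py
```

```text
tool-frame F [-0.6   3.42  0.14] M [ 0.028  0.039 -0.111] pin-frame pos [0.5517 0.1    0.1934] [-9.00e+01 -1.00e-02 -2.06e+01] 15.75
```

>>> step_arm(
  targets=[
    [0,0.3,0.5,0,0,0],
    [0,0,1,0,0,0],
    [0,0,1,0,0,0],
    [0,0,1,0,0,0],
    [0,0,0.5,0,0,0],
    [0,0,0,0,0,0],
  ],
)

```text
time_s: 16.5
ee_pos: [0.553, 0.1038, 0.193]
eef_rot: [-1.571, -0.0, -0.36]
force: [-0.7, -0.5, -2.9]
grip_width: 0.008
```

```bash
python3 F.py
```

```text
tool-frame F [-0.49  2.88 -0.74] M [ 0.078  0.019 -0.106] pin-frame pos [0.553  0.1038 0.193 ] [-90.   -0.  -20.6] 16.5
```

>>> step_arm(
  targets=[
    [0,0,1,0,0,0],
    [0,0,1,0,0,0],
    [0,0,1,0,0,0],
    [0,0,1,0,0,0],
    [0,0,0,0,0,0],
  ],
)

```text
time_s: 17.12
ee_pos: [0.5544, 0.1076, 0.193]
eef_rot: [-1.571, 0.0, -0.359]
force: [-0.7, -0.9, -2.8]
grip_width: 0.0071
```

```bash
python3 F.py; python3 w.py w9; python3 v.py 9; python3 - <<'E'
import cv2,pickle
c=pickle.load(open("pics/scene_9.pkl","rb"))
cv2.imwrite("pics/s9z.png",cv2.resize(c["pixels"][165:255,325:400,::-1],None,fx=6,fy=6,interpolation=cv2.INTER_CUBIC))
a=cv2.imread("pics/w9.png");cv2.imwrite("pics/w9z.png",cv2.resize(a[190:290,270:430],None,fx=5,fy=5,interpolation=cv2.INTER_CUBIC))
E
```

```text
tool-frame F [-0.34  2.75 -1.1 ] M [ 0.092 -0.002 -0.099] pin-frame pos [0.5544 0.1076 0.193 ] [-90.     0.   -20.59] 17.125
17.125 [0.55443852 0.10756482 0.19303787] [-9.00007679e+01  8.84470668e-04 -2.05913178e+01] [-0.70691388 -0.90623499 -2.75294081] [ 0.05123643 -0.12485762  0.00215404] 0.007128528865283326 [ 1.26778602e-01  3.42757864e-01  1.49392975e+00 -4.80538013e-06
  1.30492495e+00 -1.08463017e+00]
```

View pics/s9z.png

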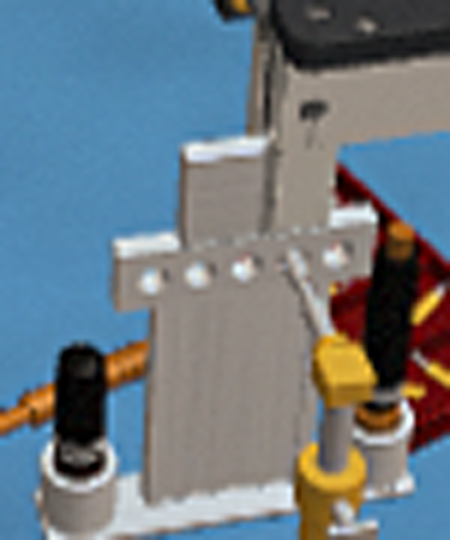

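View pics/w9z.png

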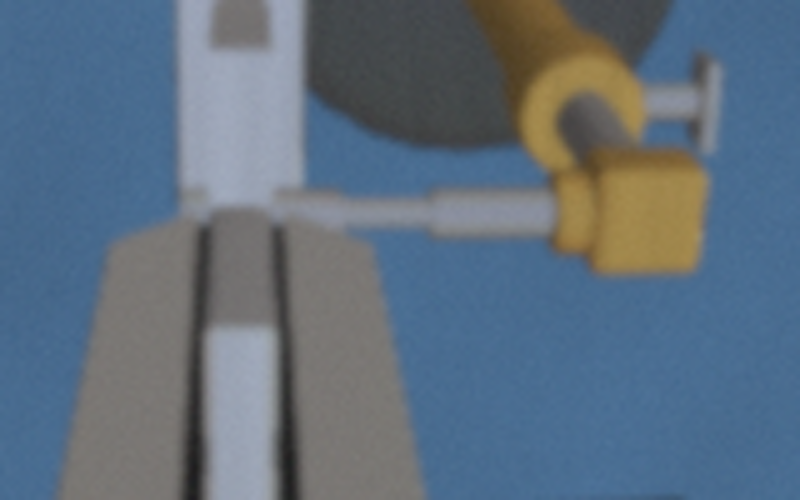

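>>> step_arm(
  targets=[
    [0,-0.3,0,0,0,0],
    [0,0,0,0,0,0],
    [0,0,0,0,0,0],
  ],
)

```text
time_s: 17.65
ee_pos: [0.5544, 0.1075, 0.1934]
eef_rot: [-1.571, -0.0, -0.36]
force: [-0.1, 0.4, -3.3]
grip_width: 0.0078
```

```bash
python3 F.py
```

```text
tool-frame F [-0.17  3.3   0.32] M [ 0.114 -0.017 -0.131] pin-frame pos [0.5544 0.1075 0.1934] [-90.   -0.  -20.6] 17.65
```

>>> step_arm(
  targets=[
    [0.3,0,0,0,0,0],
    [0,0,0,0,0,0],
    [0,0,0,0,0,0],
  ],
)

```text
time_s: 18.02
ee_pos: [0.5547, 0.1074, 0.1933]
eef_rot: [-1.571, 0.0, -0.36]
force: [0.6, 0.0, -3.9]
grip_width: 0.0077
```

```bash
python3 F.py
```

```text
tool-frame F [0.55 3.9  0.23] M [ 0.059  0.018 -0.137] pin-frame pos [0.5547 0.1074 0.1933] [-90.    0.  -20.6] 18.025
```

>>> step_arm(
  targets=[
    [-0.1,0,1,0,0,0],
    [0,0,1,0,0,0],
    [0,0,1,0,0,0],
    [0,0,1,0,0,0],
    [0,0,1,0,0,0],
    [0,0,1,0,0,0],
    [0,0,0,0,0,0],
  ],
)

```text
time_s: 18.9
ee_pos: [0.5568, 0.1131, 0.1933]
eef_rot: [-1.571, -0.0, -0.359]
force: [-0.2, 0.8, -2.9]
grip_width: 0.0079
```

```bash
python3 F.py
```

```text
tool-frame F [-0.52  2.88  0.68] M [ 0.069 -0.063 -0.159] pin-frame pos [0.5568 0.1131 0.1933] [-90.   -0.  -20.6] 18.9
```

>>> step_arm(
  targets=[
    [0,0,1,0,0,0],
    [0,0,1,0,0,0],
    [0,0,1,0,0,0],
    [0,0,1,0,0,0],
    [0,0,1,0,0,0],
    [0,0,1,0,0,0],
    [0,0,0,0,0,0],
  ],
)

```text
time_s: 19.77
ee_pos: [0.5589, 0.1187, 0.1933]
eef_rot: [-1.571, 0.0, -0.359]
force: [-0.5, 0.1, -2.8]
grip_width: 0.0077
```

```bash
python3 F.py; python3 w.py w10; python3 v.py 10; python3 - <<'E'
import cv2,pickle
c=pickle.load(open("pics/scene_10.pkl","rb"))
cv2.imwrite("pics/s10z.png",cv2.resize(c["pixels"][165:255,325:400,::-1],None,fx=6,fy=6,interpolation=cv2.INTER_CUBIC))
a=cv2.imread("pics/w10.png");cv2.imwrite("pics/w10z.png",cv2.resize(a[190:290,270:430],None,fx=5,fy=5,interpolation=cv2.INTER_CUBIC))
E
```

```text
tool-frame F [-0.47  2.83 -0.1 ] M [ 0.1    0.008 -0.146] pin-frame pos [0.5589 0.1187 0.1933] [-90.    0.  -20.6] 19.775
19.775 [0.55886153 0.11872037 0.19333411] [-8.99977721e+01  1.18208642e-03 -2.05963468e+01] [-0.47862594  0.07369585 -2.82770034] [ 0.04243032 -0.17241755 -0.00759806] 0.007663792366985115 [ 1.45195280e-01  3.57027616e-01  1.47403381e+00  4.55469072e-05
  1.31053048e+00 -1.06613870e+00]
```

View pics/s10z.png

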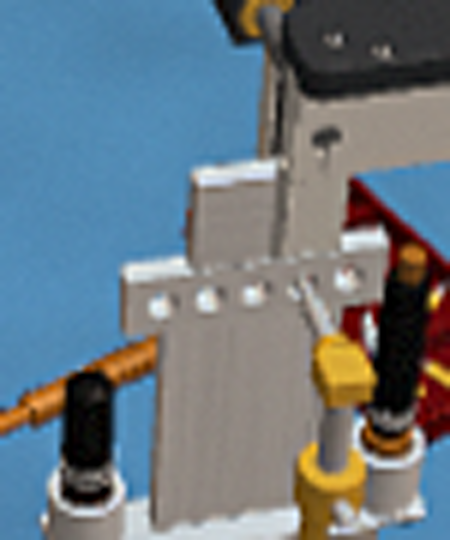

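View pics/w10z.png

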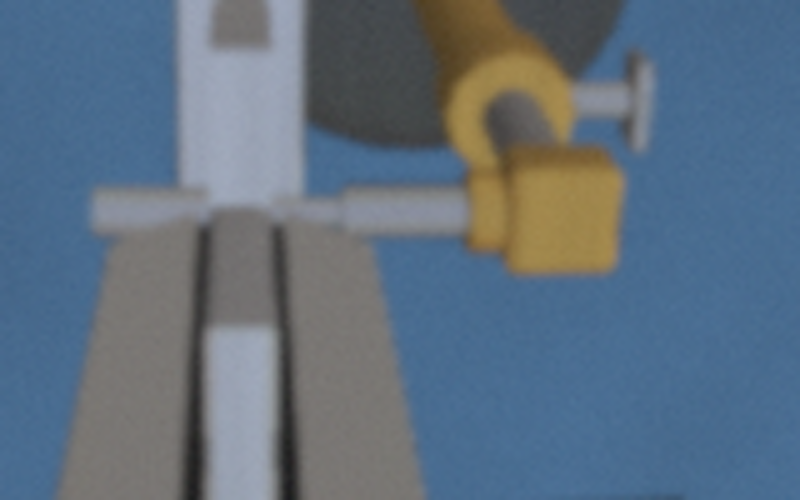

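>>> step_arm(
  targets=[
    [0,0,1,0,0,0],
    [0,0,1,0,0,0],
    [0,0,1,0,0,0],
    [0,0,1,0,0,0],
    [0,0,0,0,0,0],
  ],
)

```text
time_s: 20.55
ee_pos: [0.5603, 0.1224, 0.1933]
eef_rot: [-1.571, 0.0, -0.359]
force: [0.5, -0.2, -3.5]
grip_width: 0.0077
```

```bash
python3 F.py
```

```text
tool-frame F [0.52 3.5  0.01] M [ 0.079 -0.028 -0.091] pin-frame pos [0.5603 0.1224 0.1933] [-90.     0.   -20.59] 20.55
```

>>> step_arm(
  targets=[
    [0,0,1,0,0,0],
    [0,0,1,0,0,0],
    [0,0,1,0,0,0],
    [0,0,0.9,0,0,0],
    [0,0,0,0,0,0],
    [0,0,0,0,0,0],
  ],
)

```text
time_s: 21.3
ee_pos: [0.5616, 0.126, 0.1933]
eef_rot: [-1.571, 0.0, -0.36]
force: [0.5, 0.1, -3.9]
grip_width: 0.008
```

```bash
python3 F.py; python3 w.py w11; python3 - <<'E'
import cv2,pickle
a=cv2.imread("pics/w11.png");cv2.imwrite("pics/w11z.png",cv2.resize(a[190:290,270:400],None,fx=6,fy=6,interpolation=cv2.INTER_CUBIC))
E
```

```text
tool-frame F [0.4  3.88 0.23] M [ 0.091 -0.001 -0.095] pin-frame pos [0.5616 0.126  0.1933] [-90.    0.  -20.6] 21.3
21.3 [0.5616119  0.12603839 0.19331514] [-8.99995790e+01  4.06358986e-03 -2.05999463e+01] [ 0.45432394  0.07036753 -3.87562768] [ 0.05210344 -0.12083738  0.00100539] 0.008001337307596309 [ 1.57114422e-01  3.66507601e-01  1.46122733e+00  4.28287069e-05
  1.31391576e+00 -1.05415590e+00]
```

View pics/w11z.png

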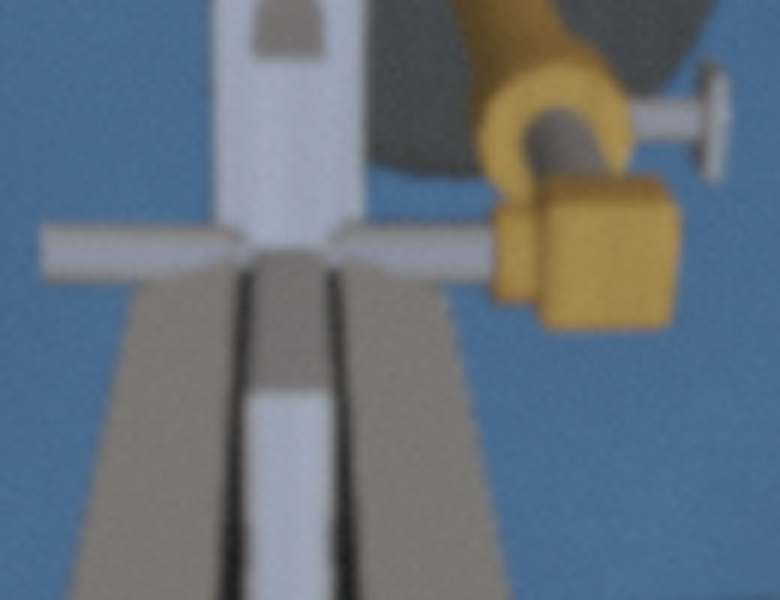

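>>> step_arm(
  targets=[
    [0,0.4,0,0,0,0],
    [0,0.4,0,0,0,0],
    [0,0.4,0,0,0,0],
    [0,0,0,0,0,0],
    [0,0,0,0,0,0],
  ],
)

```text
time_s: 21.98
ee_pos: [0.5616, 0.126, 0.1922]
eef_rot: [-1.571, -0.0, -0.36]
force: [-0.1, -0.4, -3.4]
grip_width: 0.0078
```

```bash
python3 F.py
```

```text
tool-frame F [ 0.01  3.4  -0.39] M [ 0.104 -0.013 -0.117] pin-frame pos [0.5616 0.126  0.1922] [-90.   -0.  -20.6] 21.975
```

>>> step_arm(
  targets=[
    [0,0.3,0,0,0,0],
    [0,0.3,0,0,0,0],
    [0,0,0,0,0,0],
    [0,0,0,0,0,0],
  ],
)

```text
time_s: 22.48
ee_pos: [0.5616, 0.126, 0.1915]
eef_rot: [-1.571, -0.0, -0.36]
force: [0.4, -0.4, -3.0]
grip_width: 0.0075
```

```bash
python3 F.py
```

```text
tool-frame F [ 0.55  2.99 -0.27] M [ 0.056  0.028 -0.075] pin-frame pos [0.5616 0.126  0.1915] [-90.   -0.  -20.6] 22.475
```

>>> step_arm(
  targets=[
    [0,0.3,0,0,0,0],
    [0,0,0,0,0,0],
    [0,0,0,0,0,0],
  ],
)

```text
time_s: 22.85
ee_pos: [0.5616, 0.126, 0.1913]
eef_rot: [-1.571, -0.0, -0.36]
force: [-0.3, 0.1, -3.6]
grip_width: 0.0074
```

```bash
python3 F.py
```

```text
tool-frame F [-0.37  3.55  0.01] M [ 0.091 -0.021 -0.159] pin-frame pos [0.5616 0.126  0.1913] [-90.   -0.  -20.6] 22.85
```

>>> step_arm(
  targets=[
    [0,0.3,0,0,0,0],
    [0,0,0,0,0,0],
    [0,0,0,0,0,0],
  ],
)

```text
time_s: 23.22
ee_pos: [0.5616, 0.1261, 0.191]
eef_rot: [-1.571, -0.0, -0.359]
force: [0.3, -0.5, -3.7]
grip_width: 0.0076
```

```bash
python3 F.py
```

```text
tool-frame F [ 0.47  3.7  -0.4 ] M [ 0.065 -0.006 -0.128] pin-frame pos [0.5616 0.1261 0.191 ] [-90.   -0.  -20.6] 23.225
```

>>> step_arm(
  targets=[
    [0,0.3,0,0,0,0],
    [0,0,0,0,0,0],
    [0,0,0,0,0,0],
  ],
)

```text
time_s: 23.6
ee_pos: [0.5616, 0.1261, 0.1907]
eef_rot: [-1.571, -0.0, -0.359]
force: [0.2, 0.1, -3.5]
grip_width: 0.0077
```

```bash
python3 F.py
```

```text
tool-frame F [0.17 3.55 0.17] M [ 0.067  0.013 -0.112] pin-frame pos [0.5616 0.1261 0.1907] [-90.   -0.  -20.6] 23.6
```

>>> step_arm(
  targets=[
    [0,0.3,0,0,0,0],
    [0,0,0,0,0,0],
    [0,0,0,0,0,0],
  ],
)

```text
time_s: 23.98
ee_pos: [0.5616, 0.126, 0.1904]
eef_rot: [-1.571, -0.0, -0.36]
force: [0.1, -0.4, -2.5]
grip_width: 0.0078
```

```bash
python3 F.py
```

```text
tool-frame F [ 0.26  2.48 -0.32] M [ 0.121  0.013 -0.164] pin-frame pos [0.5616 0.126  0.1904] [-90.   -0.  -20.6] 23.975
```

Contact seems to begin; go finer.

>>> step_arm(
  targets=[
    [0,0.2,0,0,0,0],
    [0,0,0,0,0,0],
    [0,0,0,0,0,0],
  ],
)

```text
time_s: 24.35
ee_pos: [0.5616, 0.1261, 0.1902]
eef_rot: [-1.571, 0.0, -0.36]
force: [-0.2, 0.2, -3.0]
grip_width: 0.0075
```

```bash
python3 F.py
```

```text
tool-frame F [-0.27  3.02  0.07] M [ 0.105  0.097 -0.089] pin-frame pos [0.5616 0.1261 0.1902] [-90.    0.  -20.6] 24.35
```

>>> step_arm(
  targets=[
    [0,0.2,0,0,0,0],
    [0,0,0,0,0,0],
    [0,0,0,0,0,0],
  ],
)

```text
time_s: 24.72
ee_pos: [0.5616, 0.126, 0.19]
eef_rot: [-1.571, -0.0, -0.36]
force: [-0.9, 0.3, -2.4]
grip_width: 0.0077
```

```bash
python3 F.py
```

```text
tool-frame F [-0.93  2.43 -0.06] M [ 0.064  0.027 -0.078] pin-frame pos [0.5616 0.126  0.19  ] [-90.   -0.  -20.6] 24.725
```

>>> step_arm(
  targets=[
    [0,0.2,0,0,0,0],
    [0,0,0,0,0,0],
    [0,0,0,0,0,0],
  ],
)

```text
time_s: 25.1
ee_pos: [0.5617, 0.126, 0.1899]
eef_rot: [-1.571, -0.0, -0.36]
force: [0.0, -0.1, -0.3]
grip_width: 0.0076
```

```bash
python3 F.py
```

```text
tool-frame F [ 0.08  0.26 -0.09] M [ 0.034  0.035 -0.029] pin-frame pos [0.5617 0.126  0.1899] [-8.999e+01 -1.000e-02 -2.060e+01] 25.1
```

>>> step_arm(
  targets=[
    [0,0.2,0,0,0,0],
    [0,0,0,0,0,0],
    [0,0,0,0,0,0],
  ],
)

```text
time_s: 25.48
ee_pos: [0.5617, 0.126, 0.1897]
eef_rot: [-1.571, -0.0, -0.36]
force: [-0.7, -1.0, 1.4]
grip_width: 0.0076
```

```bash
python3 F.py; python3 w.py w12; python3 - <<'E'
import cv2,pickle
a=cv2.imread("pics/w12.png");cv2.imwrite("pics/w12z.png",cv2.resize(a[190:290,270:400],None,fx=6,fy=6,interpolation=cv2.INTER_CUBIC))
E
```

```text
tool-frame F [-0.3  -1.41 -1.16] M [-0.022 -0.022  0.021] pin-frame pos [0.5617 0.126  0.1897] [-8.999e+01 -2.000e-02 -2.060e+01] 25.475
25.475 [0.56170061 0.12603347 0.18972158] [-8.99914388e+01 -1.72303758e-02 -2.05995967e+01] [-0.68684621 -0.98602176  1.41459406] [-0.01348855  0.027027    0.02181029] 0.007564629859468966 [ 1.57110089e-01  3.69383575e-01  1.46582990e+00 -1.93002753e-05
  1.30604389e+00 -1.05415043e+00]
```

View pics/w12z.png

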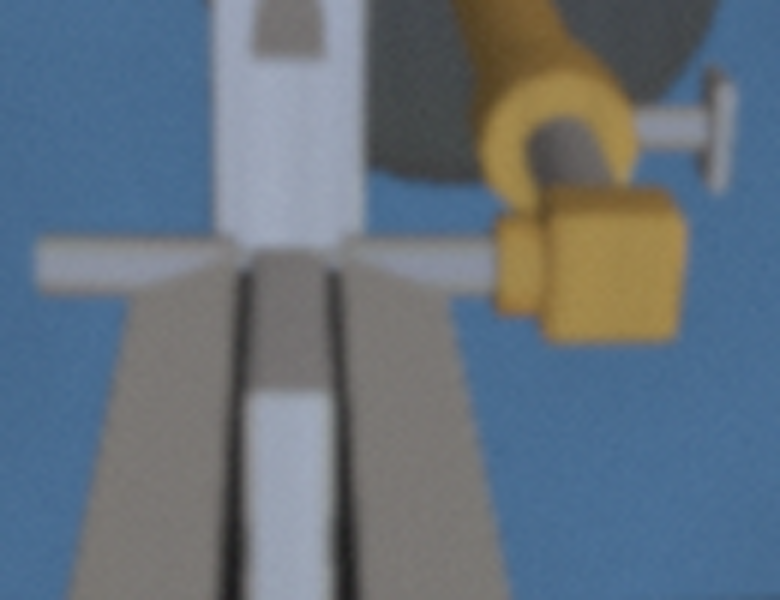

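>>> step_arm(
  targets=[
    [0,-0.1,0,0,0,0],
    [0,0,0,0,0,0],
  ],
  squeeze=15,
)

```text
time_s: 25.78
ee_pos: [0.5617, 0.1261, 0.1897]
eef_rot: [-1.571, -0.0, -0.359]
force: [-0.6, -0.0, 2.0]
grip_width: 0.0077
```

>>> step_arm(
  targets=[
    [0,0,0,0,0,0],
    [0,0,0,0,0,0],
  ],
  squeeze=3,
)

```text
time_s: 26.02
ee_pos: [0.5617, 0.1261, 0.1897]
eef_rot: [-1.571, -0.0, -0.36]
force: [0.1, 0.3, 2.0]
grip_width: 0.0081
```

```bash
python3 F.py
```

```text
tool-frame F [ 0.01 -1.96  0.35] M [ 0.198 -0.002 -0.135] pin-frame pos [0.5617 0.1261 0.1897] [-8.999e+01 -1.000e-02 -2.060e+01] 26.025
```

>>> step_arm(
  targets=[
    [0,0,0,0,0,0],
  ],
  gripper=-0.81,
)

```text
time_s: 26.15
ee_pos: [0.5615, 0.126, 0.1894]
eef_rot: [-1.571, 0.0, -0.36]
force: [0.3, -0.4, 0.1]
grip_width: 0.0091
```

>>> step_arm(
  targets=[
    [0,0,0,0,0,0],
    [0,0,0,0,0,0],
    [0,0,0,0,0,0],
    [0,0,0,0,0,0],
  ],
  gripper=-0.75,
)

```text
time_s: 26.65
ee_pos: [0.5616, 0.126, 0.1896]
eef_rot: [-1.571, 0.0, -0.36]
force: [-0.4, 0.4, -0.3]
grip_width: 0.0116
```

```bash
python3 F.py; python3 w.py w13; python3 v.py 13; python3 - <<'E'
import cv2,pickle
a=cv2.imread("pics/w13.png");cv2.imwrite("pics/w13z.png",cv2.resize(a[130:330,250:410],None,fx=4,fy=4,interpolation=cv2.INTER_CUBIC))
c=pickle.load(open("pics/scene_13.pkl","rb"))
cv2.imwrite("pics/s13z.png",cv2.resize(c["pixels"][165:275,315:415,::-1],None,fx=5,fy=5,interpolation=cv2.INTER_CUBIC))
E
```

```text
tool-frame F [-0.55  0.26  0.22] M [ 0.089 -0.047 -0.109] pin-frame pos [0.5616 0.126  0.1896] [-90.    0.  -20.6] 26.65
26.65 [0.56161785 0.1260159  0.18961672] [-9.00014303e+01  3.85738960e-03 -2.06025129e+01] [-0.43880933  0.39876311 -0.26329713] [ 0.04438789 -0.13364491  0.04736222] 0.011555905351742717 [ 1.57088206e-01  3.69524086e-01  1.46588719e+00  1.19685277e-05
  1.30625224e+00 -1.05412957e+00]
```

View pics/w13z.png

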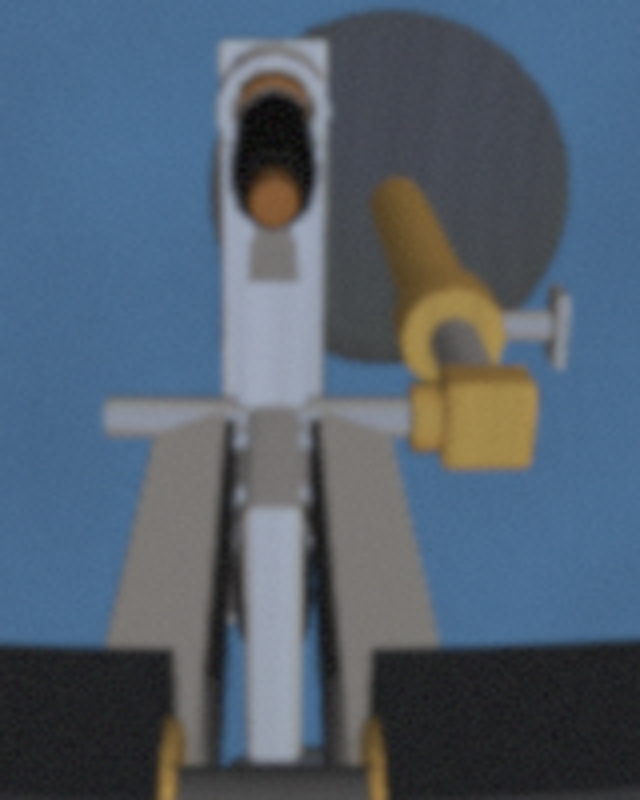

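View pics/s13z.png

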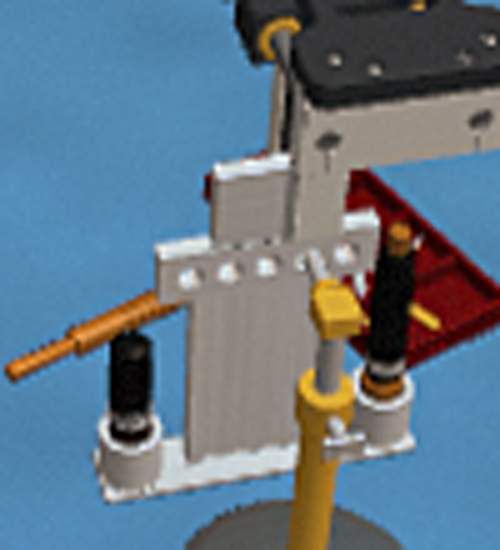

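>>> step_arm(
  targets=[
    [0,0,0,0,0,0],
    [0,0,0,0,0,0],
    [0,0,0,0,0,0],
  ],
  gripper=-0.5,
)

```text
time_s: 27.18
ee_pos: [0.5616, 0.1261, 0.1896]
eef_rot: [-1.571, 0.0, -0.36]
force: [-0.3, 0.0, -0.3]
grip_width: 0.0229
```

>>> step_arm(
  targets=[
    [0,-2,0,0,0,0],
    [0,-5,0,0,0,0],
    [0,-10,0,0,0,0],
    [0,-15,0,0,0,0],
    [0,-20,0,0,0,0],
    [0,-25,0,0,0,0],
    [0,-25,0,0,0,0],
    [0,-25,0,0,0,0],
    [0,-15,0,0,0,0],
    [0,0,0,0,0,0],
  ],
)

```text
time_s: 28.42
ee_pos: [0.5618, 0.1261, 0.3327]
eef_rot: [-1.57, -0.002, -0.36]
force: [-0.1, 0.1, -0.2]
grip_width: 0.0232
```

```bash
python3 F.py; python3 w.py w14; python3 v.py 14; python3 - <<'E'
import cv2,pickle
c=pickle.load(open("pics/scene_14.pkl","rb"))
cv2.imwrite("pics/s14z.png",cv2.resize(c["pixels"][150:290,310:430,::-1],None,fx=4,fy=4,interpolation=cv2.INTER_CUBIC))
cv2.imwrite("pics/s14.png",c["pixels"][:,:,::-1])
E
```

```text
tool-frame F [-0.11  0.23  0.03] M [ 0.101 -0.002 -0.1  ] pin-frame pos [0.5618 0.1261 0.3327] [-89.95  -0.09 -20.6 ] 28.425
28.425 [0.56179708 0.1260735  0.33265663] [-8.99493196e+01 -8.73870353e-02 -2.05988641e+01] [-0.08881869  0.06660409 -0.23083515] [ 0.05921425 -0.12872827  0.00195384] 0.023192621357440237 [ 1.57136467e-01  3.00000269e-01  1.23122042e+00  1.56940831e-05
  1.60860891e+00 -1.05414193e+00]
```

View pics/w14.png

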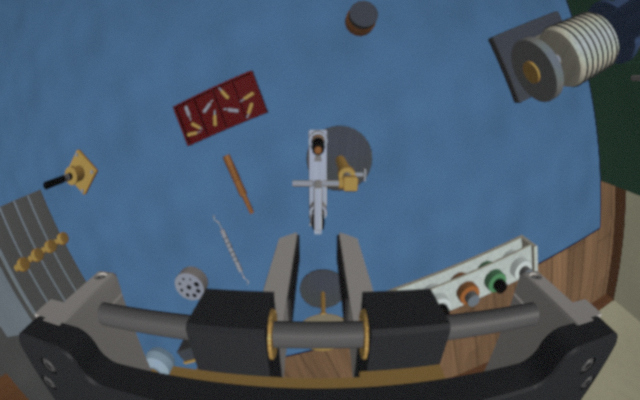

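View pics/s14z.png

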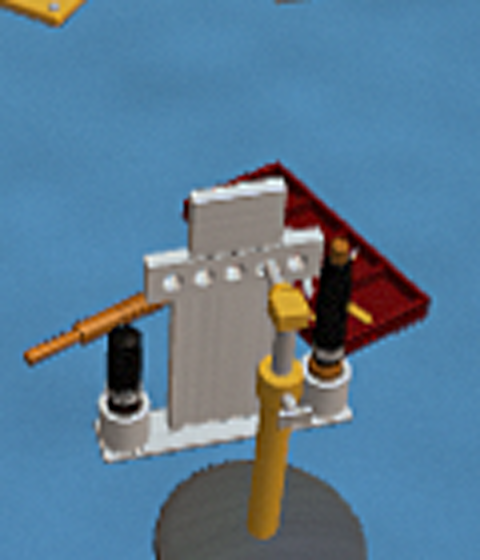

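View pics/s14.png

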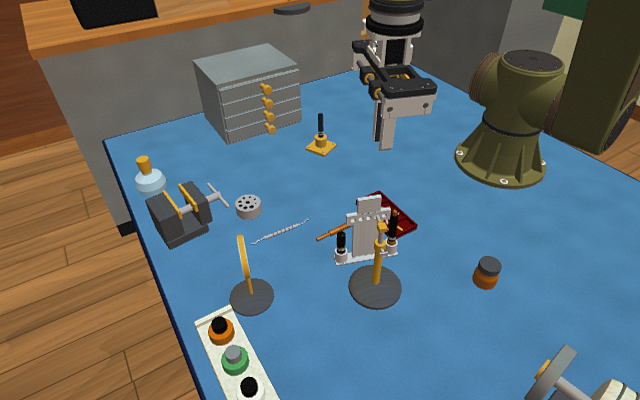

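>>> step_arm(
  targets=[
    [0,0,0,0,0,0],
    [0,0,0,0,0,0],
    [0,0,0,0,0,0],
    [0,0,0,0,0,0],
    [0,0,0,0,0,0],
    [0,0,0,0,0,0],
    [0,0,0,0,0,0],
    [0,0,0,0,0,0],
  ],
)

```text
time_s: 29.58
ee_pos: [0.5616, 0.1261, 0.3317]
eef_rot: [-1.571, -0.0, -0.36]
force: [0.0, -0.2, -0.4]
grip_width: 0.0237
```

```bash
python3 w.py w15; python3 v.py 15; python3 - <<'E'
from ov import *
o=pickle.load(open("pics/w13.pkl","rb"))["o"];c=pickle.load(open("pics/scene_15.pkl","rb"))
c14=pickle.load(open("pics/scene_14.pkl","rb"))
print("max diff 14-15 in hanger crop",np.abs(cv2.GaussianBlur(c["pixels"],(5,5),0)[150:290,310:430].astype(int)-cv2.GaussianBlur(c14["pixels"],(5,5),0)[150:290,310:430]).max())
draw(c,o,11.74,127.4,(180,280,325,415),"pics/ov15.png",6)
a=cv2.imread("pics/w15.png");cv2.imwrite("pics/w15z.png",cv2.resize(a[115:245,260:390],None,fx=5,fy=5,interpolation=cv2.INTER_CUBIC))
E
```

```text
29.575 [0.56162229 0.12605453 0.33166642] [-8.99980320e+01 -1.44404920e-03 -2.05980717e+01] [ 0.03994504 -0.19309918 -0.36577454] [-0.00344702 -0.19536083 -0.02671239] 0.02371585285661559 [ 1.57150650e-01  3.00834651e-01  1.23235832e+00  1.74268147e-05
  1.60836080e+00 -1.05414085e+00]
max diff 14-15 in hanger crop 4
```

View pics/ov15.png

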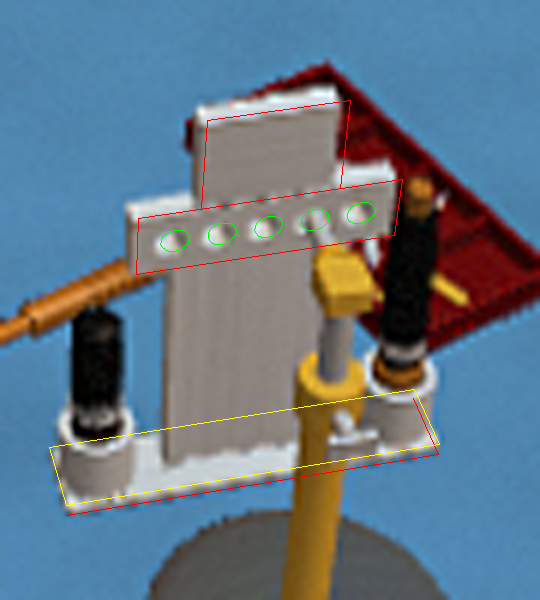

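View pics/w15z.png

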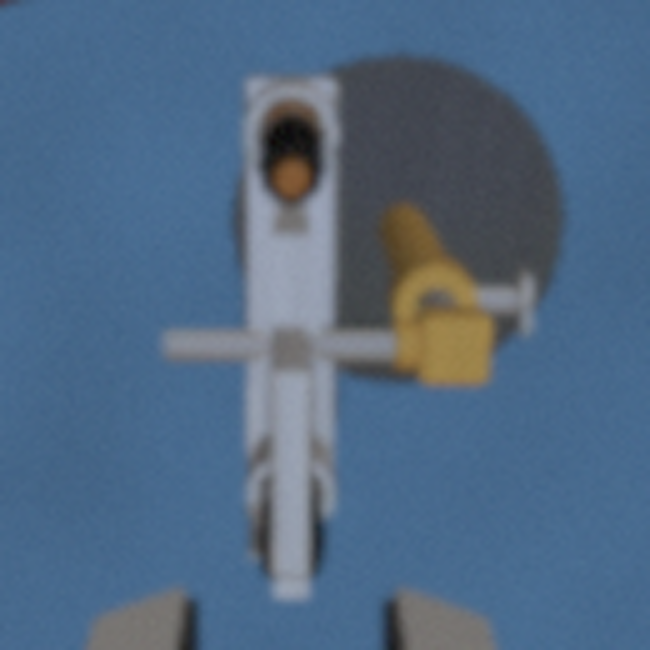

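```bash
python3 -c "
from station import job
print(job.hand_in())"
```

```text
the job is handed in; nothing more can be done
None
```

The hanger is hanging on the stand's cross pin through hole_4, the hole one in from the middle on the barrel side. That is where the loaded balance point lies, about 14.7 mm off centre. The job is handed in at about 29.6 s of the 72 s.

- **Hanging it:** I gripped the tab about 12 mm toward the barrel, lifted it and turned it to match the pin. I slid it 28 mm onto the pin by sight and feel. Lowering in small steps, I reached the groove about 3.3 mm below the entry height.
- **Forces on the pin:** Force readings scatter by about 1 N.
  - On entering, the hole's lower edge seemed to rub the pin with about 2 N, so I lowered the hanger 0.8 mm.
  - At the end I pressed down with about 2 N before letting go; a 0.1 mm correction upward did not relieve it.
- **Last checks:** The arm was well clear and reading no load.
  - **Stillness:** the hanger had not moved between two pictures about 1 s apart.
  - **Level:** it matched a level model to within about 1°, with the plate centred in the groove.
  - **Barrel and cap:** both are upright in their sockets.
  - **Other things:** nothing else on the bench looks moved; I judged this by eye only.
- **Disagreement:** The wrist camera alone put the pin about 1.6 mm lower than the two cameras together, so I settled the height by feel. The hole positions in the scene camera were off by about 1 px, probably from seeing the holes at an angle.

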